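Pull a knob cap off the desk audio unit

ROBOT

A 6-joint arm with a two-finger parallel gripper is mounted at the origin on the work surface. World frame = base frame: x ahead of the robot, y to its left, z up, the work surface at z = 0. Lengths are in m, angles in degrees, forces in N, time in s.
With the tool pointing down it reaches from about 0.275 to 0.85 m from the base axis. Payload 5.2 kg.
Tool frame: the origin (TCP) lies midway between the tips of the shut fingers; the grasp point (between the pads) lies 19 mm behind it; z points along the fingers, y is the direction in which the jaws open and shut (so a half turn about z gives the same grasp; the last joint's range is limited). The gripper opens to 85 mm and grips with 20 to 120 N. Pads are 22 mm wide; open, the fingers measure 114 mm over their backs; the gripper's body (76 mm by 85 mm) begins 54 mm behind the grasp point. The pads swing forward as they close: fully open they stand 13 mm farther back than shut.
Start: joints at [-75.046, 14.817, 87.949, -0, 77.235, -11.62], TCP at [0.246, -0.492, 0.231] pointing down, gripper open.
Joint ranges: [-179.93, 179.93], [-52.35, 119.4], [10.71, 147.94], [-69.91, 249.91], [12.55, 155.21], [-178.61, 178.61]. Speed limits (degrees/s): [147.25, 147.25, 180, 180, 180, 180].

INTERFACE

Orientations are given as [roll, pitch, yaw] about the fixed x, y, z axes, in that order (R = Rz(yaw) Ry(pitch) Rx(roll)).
In Python, from plant import * gives the robot as it stands.
- The arm moves only by the shell command python3 -m creep 'ROWS'. ROWS is JSON, a list of rows, each a list of 3 entries, a list of its own where there are three numbers: the opening, from -1 (shut) to 1 (fully open), then the shift along the world's x, y, z in cm, then the turn, a rotation vector about the world's x, y, z in rad. In form: [[gripper, [dx, dy, dz], [ax, ay, az]], ...]. A call has 1 to 10 rows; each row shifts and turns the pose as measured when the row begins; what a row does not reach is not made up. A row lasts 1/12 s, in which the tool goes at most 41.7 mm and 7.16 degrees, less where a joint would pass 70% of its speed; a pose out of reach is approached as far as the arm can. A call is refused whole if a number of a shift passes 4.17 or a number of a turn 0.125, either way. A call with a gripper value outside its range is refused whole. The fingers move at their own pace and stop on an object; the grip force is fixed at half the most. Time passes only in rows, so rows that do not move let the fingers close. It gives the time, the measured TCP pose, the force and the opening at its end, in the units of the state.
- sense(): the state, without advancing time (a new reading comes with each control period).
- snapshot(name): name is "scene" or "top"; returns a dict with "image" (400x640x3 uint8, blue, green, red), "mtx" (3x3 intrinsics, pixels), "dist_coeffs" ([k1, k2, p1, p2, k3] as OpenCV has them; the pictures are not rectified), "extrinsics" (4x4, takes a point from camera to world coordinates). Camera axes: x right, y down, z forward; pixel columns grow to the right and rows downward; lengths in m; the calibration is good to about 2 mm. A picture is of the moment at which its call begins. There is no depth.
- sign_off(): hands the job in, once; it reports no verdict.
The state is a dict: "time": time; "joints": joint angles; "joint_velocities": joint speeds; "effort": joint torques, N m; "eef_pos": TCP position; "eef_rot": TCP orientation; "force": force on the tool from outside, world axes, zero at the start; "ft_torque": the same for the moment, N m; "finger_gap": finger opening in m.
Only numpy, scipy, OpenCV 4.12 (cv2) and the standard library are available. Lean on these libraries where they do the work, as an engineer would, in place of code of your own. Each camera call takes 0.05 s, during which the arm holds its last target.

TASK

Take the C-shaped puller by its handle, slide its fork in under the flange of the bar-topped knob cap on the desk audio unit until you feel it press lightly home against the cap's neck, and only then pull straight up until the cap pops off its shaft. Carry the cap on the fork to the tray, set it down standing upright in there, draw the fork out from under it and leave the puller standing in the tray too, clear of the cap. Feel your way: keep the puller's force on the cap under 12 N, press on the unit and the tray with less than 20 N, do not touch the cap with the gripper, and leave the other two caps and everything else on the desk where they are.

Things in the scene. Friction and masses are not known exactly. Their poses are not given: they have to be found in the camera images.
- puller: The puller, 150 g: a steel C, open to its own +x, black rubber handle on top, standing on its fork. Origin: underside, below the handle's centre; z up, x the way the prongs point. Fork: plate 4 mm thick, 41 mm wide; slot 23 mm wide, its end at x -10 mm, tips at x +6 mm, back at x -58 mm, but its reach is adjustable: all these x may be up to 14 mm more or less, not shown in the readings; feel for it.
- puller_handle (a point): Middle of the puller's handle, where to grip it: 82 mm above the puller's origin, same axes. Handle: 16 mm (x, grip across this) by 24 mm (y), from 55 to 103 mm above the origin. Below it the C's upper arm (49 to 55 mm up, x -46 to +12 mm), upright (x -46 to -40 mm, 20 mm wide) and foot (x -52 to -40 mm, 10 mm high). The fork is clamped in the foot and does not shift in use.
- bar_cap: The cap to pull off: grey plastic knob cap with a straight bar (26 x 7 mm) across its flat top, 35 mm high, 25 g. Origin: centre of its underside, z up; axes along the unit's while seated. Square neck 20 x 20 mm, 7 mm high, standing on the deck; above it a round flange, then a body 29 mm in diameter. Stands by itself on its neck.
- flange (a point): Centre of the underside of that cap's flange (40 mm diameter, 4 mm thick), 7 mm above the cap's origin. The gap below it is 7 mm: the fork goes in from the unit's front, prongs either side of the neck, and is home when the slot's end meets the neck. Leaf springs grip the cap: 5 to 10 N draws it straight up, free after about 11 mm; shaft 13.5 mm high. It then rides on the fork.
- dome_cap: Another knob cap of the same flange and neck, with a domed top, 34 mm high. Leave it.
- flat_cap: Another knob cap of the same flange and neck, with a plain flat top, 29 mm high. Leave it.
- unit: The desk audio unit: black box 160 mm (x) by 230 mm (y), fixed to the desk; origin: centre of its underside on the desk, its front looks along its own -x. Its flat deck is 40 mm above the origin. Three shafts with caps stand in a row at x +15 mm, y -70, 0 and +70 mm; which cap is on which shaft varies. The deck in front of the caps is bare.
- tray: The tray: open black plastic tray, 170 mm (x) by 130 mm (y), 14 mm high, walls 4 mm, fixed to the desk; origin: centre of its underside; its inner floor is 4 mm above the origin.
- mug: White mug, 80 mm wide, 95 mm high, origin at the centre of its underside. Bystander.
- flask: White flask, 68 mm wide, 210 mm high, origin at the centre of its underside. Bystander.
- stapler: Black stapler, 130 mm long (x), 34 mm wide, origin at the centre of its underside. Bystander.
- clip_box: Blue carton, 60 x 90 x 35 mm, origin at the centre of its underside. Bystander.
- eraser: White eraser, 22 x 50 x 12 mm, origin at the centre of its underside. Bystander.
- tape_stand: Tape dispenser, 70 x 45 mm, 66 mm high, origin at the centre of its underside. Bystander.
There are look-alikes about, which are no part of the job. Leave any pink look-alike of the bar_cap alone.

How it is judged (in metres and radians):
On the way, in this order (a step that is already met when the one before it is completed fails the run):
1. the fork is in under the bar-topped cap's flange, not yet lifting it, and bears lightly on the cap's neck, the cap still on its shaft (z of puller in the frame of bar_cap between -0.003 and 0.0025 m and x of puller in the frame of bar_cap between -0.019 and 0.019 m and y of puller in the frame of bar_cap between -0.006 and 0.006 m and contact force between puller and bar_cap above 1 N and z of bar_cap in the frame of unit below 0.046 m), for 0.05 s.
2. the cap has been drawn off upright and rides on the fork, clear above the unit (z of bar_cap in the frame of unit above 0.06 m and angle between bar_cap's own z axis and vertical below 0.25 rad and horizontal distance between puller and bar_cap below 0.021 m and contact force between puller and bar_cap above 0.05 N), for 0.2 s.
At the end, for the whole second after the job is handed in: The bar-topped cap stands upright (within 0.1 rad) on the tray's floor, and the puller stands upright on the tray's floor too, not touching the cap; both (origins) lie within the tray, less than 2.5 mm above its floor, and are at rest (x of bar_cap in the frame of tray between -0.072 and 0.072 m and y of bar_cap in the frame of tray between -0.052 and 0.052 m and z of each of bar_cap, puller in the frame of tray below 0.0065 m and angle between each of bar_cap, puller's own z axis and vertical below 0.1 rad and linear speed of each of bar_cap, puller below 0.01 m/s and x of puller in the frame of tray between -0.081 and 0.081 m and y of puller in the frame of tray between -0.061 and 0.061 m and contact force between puller and bar_cap below 0.05 N).
It fails at once if the puller pressed on the audio unit with more than 20 N (contact force between puller and unit above 20 N).
It fails at once if the puller pushed or pulled the cap with more than 12 N (contact force between puller and bar_cap above 12 N).
It fails at once if the cap or the puller pressed on the tray with more than 20 N (contact force between any of bar_cap, puller and tray above 20 N).
It fails at once if the gripper touched the bar-topped cap (contact force between the arm and bar_cap above 0.5 N).
It fails at once if another cap was shifted by more than 4 mm, or a bystander by more than 15 mm (distance of any of dome_cap, flat_cap from where it was at the start of the episode above 0.004 m or distance of any of mug, flask, stapler, clip_box, eraser, tape_stand from where it was at the start of the episode above 0.015 m).
It also fails if it takes over 72 s, if anything falls off the work surface, if the arm or the gripper's body presses on something with over 40 N, if the wrist force passes 120 N, or if a joint passes its speed limit or range.

## Working session

There is one attempt and no reset: what is moved stays moved. The work goes in short steps, Python scripts to look and compute and a shell command to move; the robot and the scene stay as the last step left them, time stands still between calls to the robot, and variables do not carry over. Pictures are saved under pics/ and viewed, and the job is handed in when it is done.

```bash
mkdir -p pics; ls; python3 - <<'E'
from plant import *
import cv2
s=sense();print({k:s[k] for k in('time','eef_pos','eef_rot','force','finger_gap')})
for n in('scene','top'):
    d=snapshot(n);cv2.imwrite(f'pics/{n}0.png',d['image']);print(n,d['mtx'],d['dist_coeffs'],d['extrinsics'])
E
```

```text
pics
{'time': 0.0, 'eef_pos': array([ 0.24595869, -0.49132705,  0.23046166]), 'eef_rot': array([-1.79895412e+02, -2.36988779e-02,  2.65762106e+01]), 'force': array([-0.1627323 ,  0.46638956, -0.54858326]), 'finger_gap': 0.08542948356643401}
scene [[493.37223446   0.         316.91183282]
 [  0.         493.37223446 195.76617742]
 [  0.           0.           1.        ]] [-0.13558429  0.          0.          0.          0.        ] [[ 0.0553797   0.80698335 -0.58797191  1.32763772]
 [ 0.99846192 -0.04630617  0.03048823 -0.04818731]
 [-0.00262323 -0.58875599 -0.80830657  1.13526575]
 [ 0.          0.          0.          1.        ]]
top [[376.60271618   0.         318.92791906]
 [  0.         376.60271618 196.35781582]
 [  0.           0.           1.        ]] [-0.00282291  0.          0.          0.          0.        ] [[ 0.00472918 -0.98735016  0.1584844   0.40794531]
 [-0.99979515 -0.00778753 -0.01868205 -0.00616665]
 [ 0.01967993 -0.15836358 -0.98718472  1.09958191]
 [ 0.          0.          0.          1.        ]]
```

View pics/scene0.png

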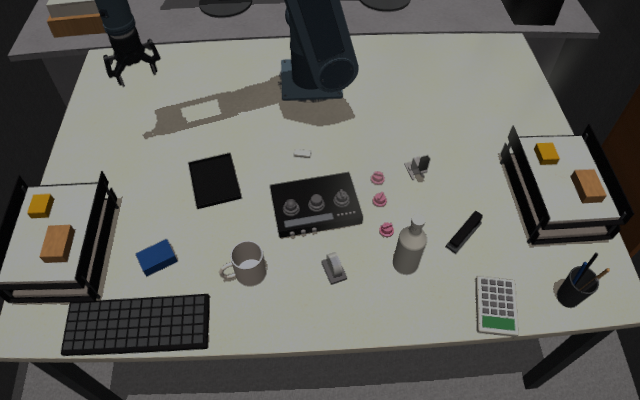

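View pics/top0.png

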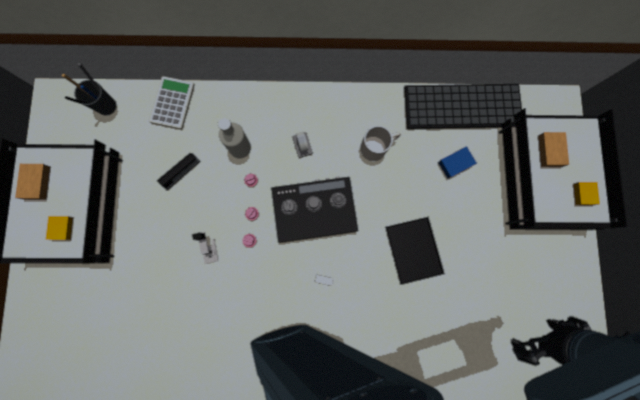

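The scene view shows the unit at (317,205) with three grey caps, pink look-alikes at (378,178), (380,200) and (387,230), the puller at (418,167), and the tray at (215,180). In the top view the puller is at (206,247), the unit at (315,210) and the tray at (414,250). Next I'll enlarge crops.

```bash
python3 - <<'E'
import cv2,numpy as np
a=cv2.imread('pics/scene0.png');b=cv2.imread('pics/top0.png')
g=lambda im:np.clip(255*(im/255.)**0.6,0,255).astype('uint8')
def c(im,x,y,w,h,k,n): cv2.imwrite(n,g(cv2.resize(im[y:y+h,x:x+w],None,fx=k,fy=k,interpolation=cv2.INTER_CUBIC)))
c(a,265,145,180,110,4.4,'pics/s_crop.png')
c(b,185,165,180,110,4.4,'pics/t_crop.png')
E
```

```text
(no output)
```

View pics/s_crop.png

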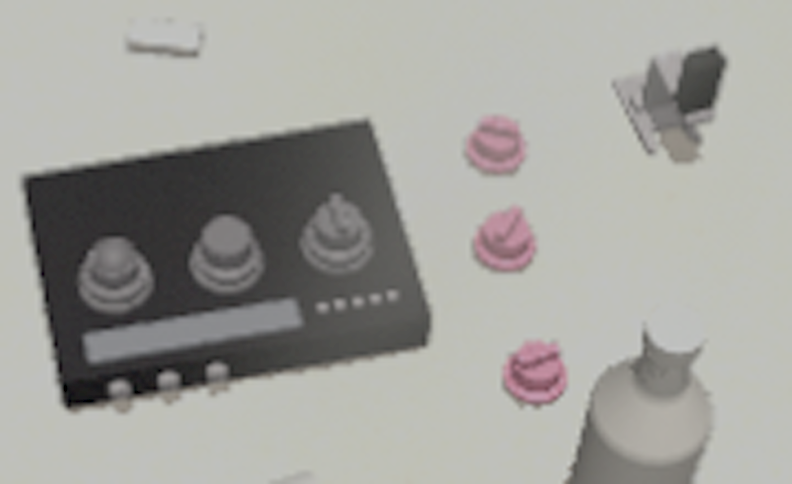

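View pics/t_crop.png

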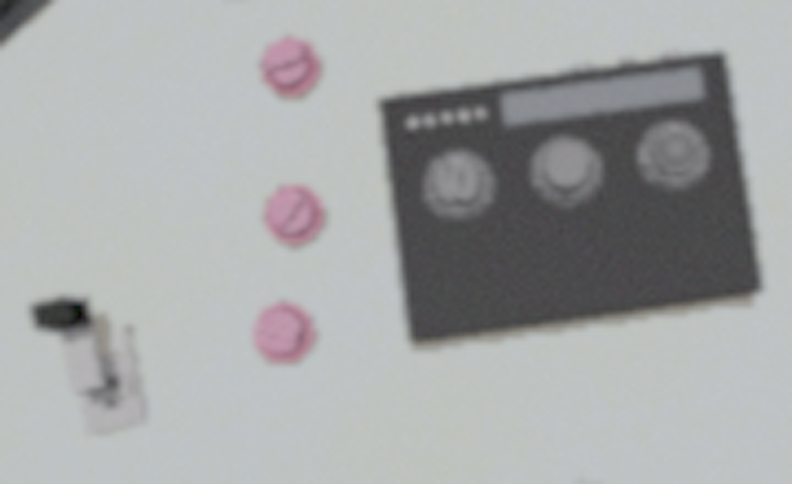

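The candidates in the top view are grey caps at (289,207), (314,203) and (338,200), plus pink ones at (251,180), (252,213) and (250,240). Only the grey one at (289,207), which is scene (342,198), has a straight bar on top, so it is the target. The middle cap is flat, the right one is domed, and the pink ones are look-alikes. The bare deck is toward the robot, so the unit's front faces the robot. Next I'll measure.

```bash
cat > h.py <<'E'
import cv2,numpy as np
from plant import *
C={}
def load(n):
    d=snapshot(n); C[n]=d; return d
def ray(n,p):
    d=C[n];u=cv2.undistortPoints(np.array([[p]],float),d['mtx'],np.array(d['dist_coeffs']))[0,0]
    E=np.array(d['extrinsics']);v=E[:3,:3]@[u[0],u[1],1];return E[:3,3],v/np.linalg.norm(v)
def plane(n,p,z):
    o,v=ray(n,p);return o+v*(z-o[2])/v[2]
def tri(p,q):
    o1,v1=ray('scene',p);o2,v2=ray('top',q)
    A=np.stack([v1,-v2],1);t=np.linalg.lstsq(A,o2-o1,rcond=None)[0]
    a=o1+t[0]*v1;b=o2+t[1]*v2;return (a+b)/2,np.linalg.norm(a-b)
def proj(n,P):
    d=C[n];E=np.linalg.inv(np.array(d['extrinsics']))
    r,_=cv2.Rodrigues(E[:3,:3]);return cv2.projectPoints(np.atleast_2d(np.array(P,float)),r,E[:3,3],d['mtx'],np.array(d['dist_coeffs']))[0][:,0]
def crop(n,x,y,w,h,k,f,gam=0.6):
    im=C[n]['image'][y:y+h,x:x+w];im=cv2.resize(im,None,fx=k,fy=k,interpolation=cv2.INTER_CUBIC)
    cv2.imwrite(f,np.clip(255*(im/255.)**gam,0,255).astype('uint8'))
E
python3 - <<'E'
from h import *
for n in('scene','top'):load(n)
def quad(n,box,lo,z):
    x,y,w,h=box;im=C[n]['image'][y:y+h,x:x+w].max(2)
    m=(im<lo).astype('uint8');m=cv2.morphologyEx(m,cv2.MORPH_CLOSE,np.ones((9,9)))
    c=max(cv2.findContours(m,0,2)[0],key=cv2.contourArea)
    r=cv2.minAreaRect(c);b=cv2.boxPoints(r)+[x,y]
    e=cv2.approxPolyDP(cv2.convexHull(c),4,True)[:,0]+[x,y]
    print(n,e.tolist())
    for p in e:print(plane(n,p+0.0,z).round(4))
quad('top',(375,205,85,90),90,.014);quad('top',(262,170,105,80),110,.04)
quad('scene',(180,145,70,70),90,.014)
for n,b in(('top',(185,225,35,30)),('scene',(400,150,35,35))):
    x,y,w,h=b;im=C[n]['image'][y:y+h,x:x+w].max(2);m=(im<55).astype('uint8');k,l,s,c=cv2.connectedComponentsWithStats(m);print(n,s[1:],c[1:]+[x,y])
crop('top',190,220,40,50,10,'pics/tp.png');crop('scene',395,145,45,40,12,'pics/sp.png')
crop('top',265,170,100,75,8,'pics/tu.png');crop('scene',265,170,105,70,7.5,'pics/su.png')
E
```

```text
top [[427, 217], [443, 273], [400, 283], [386, 227]]
[ 0.5238 -0.3417  0.014 ]
[ 0.364 -0.381  0.014]
[ 0.3358 -0.2572  0.014 ]
[ 0.494  -0.2212  0.014 ]
top [[349, 177], [357, 231], [278, 242], [272, 187]]
[ 0.6352 -0.1125  0.04  ]
[ 0.4802 -0.1339  0.04  ]
[0.4482 0.0874 0.04  ]
[0.604  0.1079 0.04  ]
scene [[230, 153], [241, 198], [197, 208], [188, 163]]
[ 0.3374 -0.2591  0.014 ]
[ 0.5075 -0.2195  0.014 ]
[ 0.535  -0.3418  0.014 ]
[ 0.369  -0.3838  0.014 ]
top [[ 8  8 13  7 67]
 [25 26  1  2  2]] [[198.89552239 236.34328358]
 [210.         251.5       ]]
scene [[ 17   6  13  15 118]
 [ 20  23   1   1   1]] [[423.25423729 163.13559322]
 [420.         173.        ]]
```

View pics/tp.png

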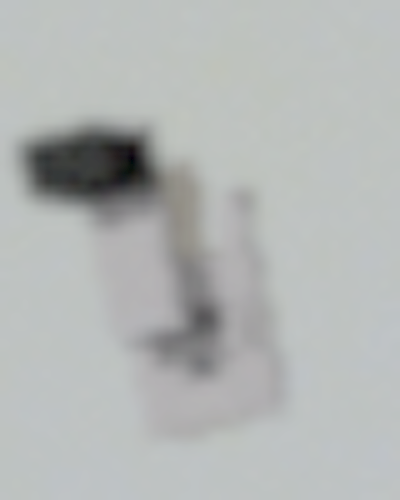

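View pics/sp.png

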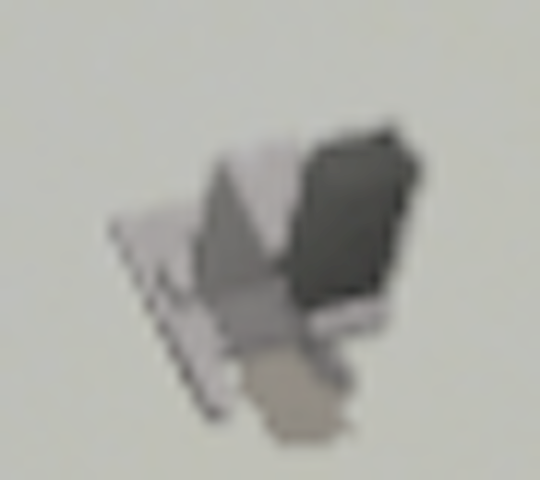

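View pics/tu.png

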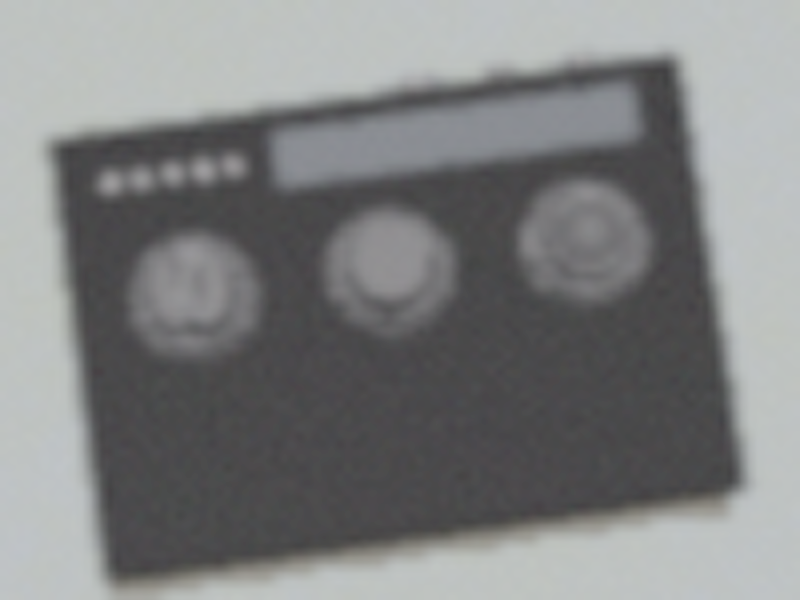

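View pics/su.png

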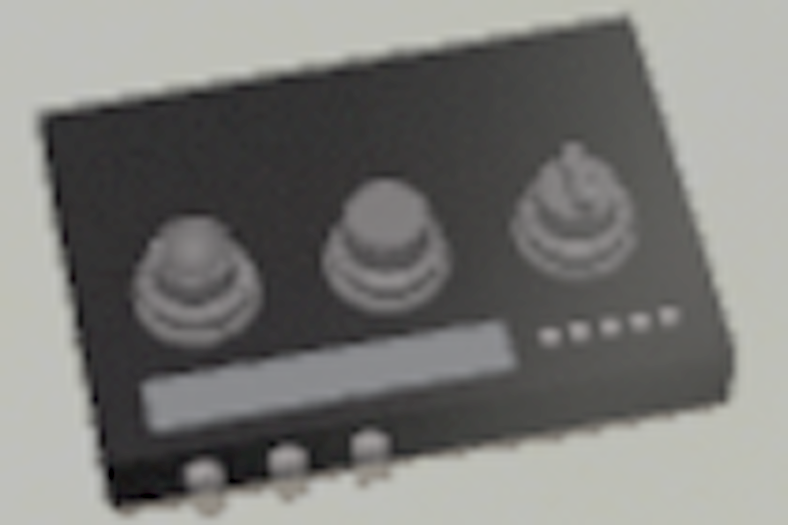

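Now subpixel fits of the edges and the cap flanges.

```bash
cat >> h.py <<'E'
def edges(n,box,thr,z,k=8):
    """upsampled dark-region outline -> 4 robust edge lines -> corners (world at z)"""
    x,y,w,h=box;g=C[n]['image'].max(2)[y:y+h,x:x+w]
    g=cv2.GaussianBlur(cv2.resize(g,None,fx=k,fy=k,interpolation=cv2.INTER_CUBIC),(0,0),3)
    m=(g<thr).astype('uint8');c=max(cv2.findContours(m,0,1)[0],key=cv2.contourArea)
    hl=cv2.convexHull(c);r=cv2.boxPoints(cv2.minAreaRect(hl));P=c[:,0].astype(float);L=[]
    for i in range(4):
        a,b=r[i],r[(i+1)%4];t=(b-a)/np.linalg.norm(b-a);nn=np.array([-t[1],t[0]])
        d=abs((P-a)@nn);s=(P-a)@t/np.linalg.norm(b-a);q=P[(d<2.5*k)&(s>.1)&(s<.9)]
        q=(q+.5)/k-.5+[x,y]
        q=np.array([plane(n,p,z)[:2] for p in q]).astype('float32')
        L.append(cv2.fitLine(q,cv2.DIST_HUBER,0,1e-5,1e-5)[:,0].astype(float))
    cs=[]
    for i in range(4):
        a,b=L[i],L[(i+1)%4];s=np.linalg.solve(np.stack([a[:2],-b[:2]],1),b[2:]-a[2:]);cs.append(a[2:]+s[0]*a[:2])
    cs=np.array(cs)
    print(n,'ctr',cs.mean(0).round(4),'sides',np.linalg.norm(cs-np.roll(cs,-1,0),axis=1).round(4),'ang',[round(float(np.degrees(np.arctan2(l[1],l[0]))%90),2) for l in L])
    return cs
E
python3 - <<'E'
from h import *
for n in('scene','top'):load(n)
for t in(95,115,130):
    cs=edges('top',(262,168,105,84),t,.04)
edges('top',(375,205,85,90),90,.014);edges('scene',(180,145,70,70),90,.014)
# caps flanges top view
im=C['top']['image'].max(2).astype(float);k=8
print('deck/cap levels',im[225,310],im[207,289],im[203,314])
x,y,w,h=272,190,80,32
g=cv2.resize(im[y:y+h,x:x+w].astype('float32'),None,fx=k,fy=k,interpolation=cv2.INTER_CUBIC)
m=cv2.morphologyEx((g>62).astype('uint8'),cv2.MORPH_CLOSE,np.ones((15,15)))
for c in cv2.findContours(m,0,1)[0]:
    a=cv2.contourArea(c)
    if a<2000:continue
    (u,v),r=cv2.minEnclosingCircle(c);e=cv2.fitEllipse(c);p=(np.array(e[0])+.5)/k-.5+[x,y]
    print(a/64,p.round(2),r/k,np.array(e[1])/k,plane('top',p,.051).round(4))
E
```

```text
top ctr [ 0.541  -0.0127] sides [0.1622 0.2271 0.1611 0.2271] ang [8.7, 8.51, 8.41, 8.51]
top ctr [ 0.5407 -0.0127] sides [0.165  0.2294 0.1638 0.2293] ang [8.71, 8.55, 8.42, 8.5]
top ctr [ 0.5405 -0.0127] sides [0.1673 0.2314 0.1659 0.2312] ang [8.77, 8.5, 8.43, 8.45]
top ctr [ 0.429  -0.3007] sides [0.1675 0.1303 0.1675 0.1302] ang [13.6, 13.69, 13.61, 13.64]
scene ctr [ 0.4363 -0.3012] sides [0.1783 0.129  0.1785 0.1291] ang [13.63, 13.59, 13.71, 13.61]
deck/cap levels 35.0 94.0 102.0
171.0625 [288.7  206.25] 7.913453102111816 [14.21481037 15.43498516] [0.5475 0.0586 0.051 ]
158.546875 [313.23 202.54] 7.932794570922852 [13.09259319 15.81249332] [ 0.5585 -0.0101  0.051 ]
171.7890625 [337.59 199.44] 7.9936347007751465 [14.14260387 15.60195541] [ 0.5679 -0.0787  0.051 ]
64.953125 [273.58 221.19] 15.326918601989746 [ 3.40229154 51.25979614] [0.5053 0.1    0.051 ]
49.265625 [301.49 191.17] 12.688898086547852 [ 2.98524737 38.22631073] [0.5907 0.0233 0.051 ]
46.890625 [285.26 191.38] 9.381052017211914 [ 3.32816529 20.53810883] [0.5898 0.0691 0.051 ]
```

```bash
python3 - <<'E'
from h import *
for n in('scene','top'):load(n)
T=lambda c:(np.array(c)+.5)/10-.5+[190,220]
S=lambda c:(np.array(c)+.5)/12-.5+[395,145]
A=plane('top',T((243,190)),.004);B=plane('top',T((283,405)),.004);D=plane('top',T((152,437)),.004)
print(A,B,D,'yaw',np.degrees(np.arctan2(*(A-B)[1::-1])),np.degrees(np.arctan2(-(B-D)[0]*-1,(B-D)[1]*-1)),np.linalg.norm(B-D),np.linalg.norm(A-B))
y=np.radians(10.5);
ex=np.array([np.cos(y),np.sin(y)]);ey=np.array([-ex[1],ex[0]])
L=plane('top',T((20,147)),.103)[:2];L2=plane('top',T((33,200)),.103)[:2];print('hand left',L,L2,np.linalg.norm(L-L2))
print('ctr handle',(L+L2)/2-.012*ey,'fork ctr-line pt',(B[:2]+D[:2])/2, 'fork tip ctr',A[:2]+.0205*ey)
# scene: fork left edge(image) = puller -y side
a=plane('scene',S((112,222)),.004);b=plane('scene',S((215,415)),.004);print('scene edge',a,b,np.degrees(np.arctan2(*(b-a)[1::-1])))
# scene handle top corners
for c in((320,145),(392,122),(418,165)):print(plane('scene',S(c),.103))
E
```

```text
[0.45838582 0.27517644 0.004     ] [0.3973939  0.26085086 0.004     ] [0.38822378 0.29758715 0.004     ] yaw 13.217853323112639 14.01575818481169 0.037863521798851676 0.06265171464932492
hand left [0.46469983 0.30847821] [0.45090542 0.3042988 ] 0.014413644834087266
ctr handle [0.45998945 0.29458945] fork ctr-line pt [0.39280884 0.279219  ] fork tip ctr [0.45464999 0.29533316]
scene edge [0.39862429 0.26115325 0.004     ] [0.46066873 0.27655638 0.004     ] 13.942352736213858
[0.4595578  0.28615298 0.103     ]
[0.45348386 0.30429554 0.103     ]
[0.46673053 0.30785488 0.103     ]
```

Bar cap, from the unit frame: about (0.545, 0.059), unit yaw 8.5°, and the flange blob agrees within 2.5 mm. Puller handle: (0.461, 0.295), yaw 13.7°, with the fork set about 12 mm back. I'll move over to it.

```bash
python3 -m creep '[[1,[1.5,4.1,0],[0,0,0.125]],[1,[1.5,4.1,0],[0,0,0.125]],[1,[1.5,4.1,0],[0,0,0.125]],[1,[1.5,4.1,0],[0,0,0.125]],[1,[1.5,4.1,0],[0,0,0.125]],[1,[1.5,4.1,0],[0,0,0.125]],[1,[1.5,4.1,0],[0,0,0.125]],[1,[1.0,4.1,0],[0,0,0.125]],[1,[1.0,4.1,0],[0,0,0.125]],[1,[1.0,4.1,0],[0,0,0.125]]]'; python3 -m creep '[[1,[1.0,4.1,0],[0,0,0.1]],[1,[1,4.1,0],[0,0,0]],[1,[1,4.1,0],[0,0,0]],[1,[1,4.1,0],[0,0,0]],[1,[1,4.1,0],[0,0,0]],[1,[1,4,0],[0,0,0]],[1,[1,4,0],[0,0,0]]]'
```

```text
time: 1.23
eef_pos: [0.3729, -0.0974, 0.2305]
eef_rot: [179.7, 0.2, 98.3]
force: [1.2, -0.4, -0.8]
finger_gap: 0.0852
time: 1.82
eef_pos: [0.4393, 0.1871, 0.2331]
eef_rot: [179.2, 0.4, 104.7]
force: [1.4, -1.3, -0.1]
finger_gap: 0.0853
```

```bash
python3 -m creep '[[1,[0.7,3.6,0],[0,0,0]],[1,[0.7,3.6,0],[0,0,0]],[1,[0.6,3.0,-1],[0,0,0]],[1,[0,0,-3],[0,0,0]],[1,[0,0,-3],[0,0,0]],[1,[0,0,0],[0,0,0]]]'
```

```text
time: 2.32
eef_pos: [0.4611, 0.306, 0.1633]
eef_rot: [178.6, 0.2, 105.4]
force: [-1.6, 0.3, -0.5]
finger_gap: 0.0858
```

```bash
cat > goal.py <<'E'
import sys,numpy as np
from plant import *
from scipy.spatial.transform import Rotation as R
x,y,z,yaw=map(float,sys.argv[1:5]);s=sense()
t=R.from_euler('xyz',[180,0,yaw],degrees=True)*R.from_euler('xyz',s['eef_rot'],degrees=True).inv()
print('t',round(s['time'],2),'pos',np.array(s['eef_pos']).round(4),'rot',np.array(s['eef_rot']).round(2),'F',np.array(s['force']).round(2),'M',np.array(s['ft_torque']).round(3),'gap',round(s['finger_gap'],4))
print('need cm',((np.array([x,y,z])-s['eef_pos'])*100).round(2),'rad',t.as_rotvec().round(3))
E
python3 goal.py .461 .2947 .064 103.7
```

```text
t 2.32 pos [0.4611 0.306  0.1633] rot [178.6    0.22 105.37] F [-1.56  0.31 -0.49] M [ 0.017  0.032 -0.06 ] gap 0.0858
need cm [-0.01 -1.13 -9.93] rad [-0.002  0.025 -0.029]
```

```bash
python3 -m creep '[[1,[0,-0.6,-1],[0,0.013,-0.015]],[1,[0,-0.5,-1],[0,0.012,-0.015]],[1,[0,0,0],[0,0,0]]]';python3 goal.py .461 .2947 .064 103.7; python3 - <<'E'
from h import *
for n in('scene','top'):load(n)
crop('scene',390,90,70,95,6,'pics/s2.png');crop('top',150,190,100,100,6,'pics/t2.png')
E
```

```text
time: 2.57
eef_pos: [0.4611, 0.2942, 0.1434]
eef_rot: [-179.9, -0.1, 103.5]
force: [-0.1, -0.7, -0.3]
finger_gap: 0.0855
t 2.57 pos [0.4611 0.2942 0.1434] rot [-1.7989e+02 -1.5000e-01  1.0354e+02] F [-0.09 -0.74 -0.29] M [-0.028  0.007  0.05 ] gap 0.0855
need cm [-0.01  0.05 -7.94] rad [-0.002 -0.002  0.003]
```

View pics/s2.png

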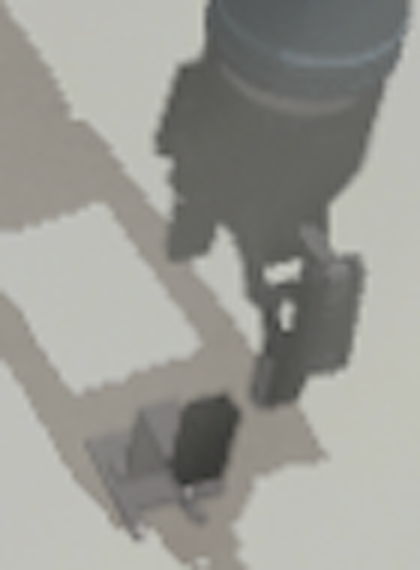

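The open fingers straddle the handle, which is at crop (205,440), so I'll descend.

```bash
python3 -m creep '[[1,[0,0,-2],[0,0,0]],[1,[0,0,-2],[0,0,0]],[1,[0,0,-2],[0,0,0]],[1,[0,0,-1.2],[0,0,0]],[1,[0,0,-0.6],[0,0,0]],[1,[0,0,0],[0,0,0]]]';python3 goal.py .461 .2947 .064 103.7
```

```text
time: 3.17
eef_pos: [0.4699, 0.2945, 0.0742]
eef_rot: [178.8, -0.3, 103.2]
force: [-0.4, 0.8, 0.8]
finger_gap: 0.0853
t 3.17 pos [0.4699 0.2945 0.0742] rot [178.81  -0.34 103.24] F [-0.44  0.79  0.79] M [ 0.06  -0.022  0.018] gap 0.0853
need cm [-0.89  0.02 -1.02] rad [-0.011  0.019  0.008]
```

```bash
python3 -m creep '[[0.2,[0,0,0],[0,0,0]],[0,[0,0,0],[0,0,0]],[-0.2,[0,0,0],[0,0,0]],[-0.4,[0,0,0],[0,0,0]],[-0.5,[0,0,0],[0,0,0]],[-0.55,[0,0,0],[0,0,0]],[-0.6,[0,0,0],[0,0,0]]]';python3 goal.py .461 .2947 .064 103.7
```

```text
time: 3.75
eef_pos: [0.473, 0.2952, 0.08]
eef_rot: [178.3, -0.4, 103.2]
force: [-1.9, -0.4, 2.1]
finger_gap: 0.0171
t 3.75 pos [0.473  0.2952 0.08  ] rot [178.34  -0.4  103.2 ] F [-1.91 -0.37  2.1 ] M [-0.102  0.526 -0.009] gap 0.0171
need cm [-1.2  -0.05 -1.6 ] rad [-0.014  0.027  0.009]
```

Holding still drifts the tool up and forward, so the grip is too high. I'll reopen, correct and re-grip with compensation.

```bash
python3 -m creep '[[-0.2,[0,0,0],[0,0,0]],[0,[0,0,0],[0,0,0]]]';python3 goal.py .470 .2947 .064 103.7;  python3 - <<'E'
from h import *
for n in('scene','top'):load(n)
crop('scene',370,70,80,115,5,'pics/s3.png')
E
```

```text
time: 3.92
eef_pos: [0.473, 0.2954, 0.0803]
eef_rot: [178.3, -0.4, 103.2]
force: [0.1, 0.4, 0.3]
finger_gap: 0.0407
t 3.92 pos [0.473  0.2954 0.0803] rot [178.31  -0.41 103.21] F [0.05 0.39 0.26] M [-0.039 -0.004 -0.006] gap 0.0407
need cm [-0.3  -0.07 -1.63] rad [-0.014  0.027  0.009]
```

View pics/s3.png

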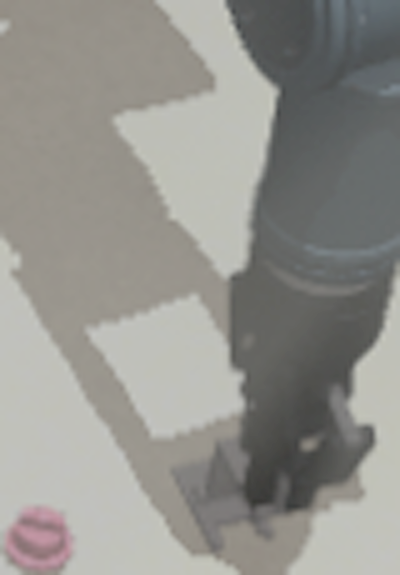

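The puller is still upright at crop (215,490), with the fingers around the handle. Correcting height and tilt.

```bash
python3 -m creep '[[0,[0,0,-0.6],[-0.005,0.01,0.004]],[0,[0,0,-0.6],[-0.005,0.01,0.004]],[0,[0,0,-0.5],[-0.004,0.007,0]]]';python3 goal.py .470 .2947 .064 103.7
```

```text
time: 4.27
eef_pos: [0.4739, 0.2956, 0.0631]
eef_rot: [180.0, 0.0, 103.7]
force: [-0.3, 0.2, 0.4]
finger_gap: 0.0429
t 4.27 pos [0.4739 0.2956 0.0631] rot [1.7997e+02 2.0000e-02 1.0370e+02] F [-0.26  0.24  0.43] M [ 0.005  0.013 -0.01 ] gap 0.0429
need cm [-0.39 -0.09  0.09] rad [ 0.     0.001 -0.   ]
```

```bash
python3 -m creep '[[-0.4,[0,0,0],[0,0,0]],[-0.6,[0,0,0],[0,0,0]],[-1,[0,0,0],[0,0,0]],[-1,[0,0,0],[0,0,0]]]';python3 goal.py .470 .2947 .064 103.7
```

```text
time: 4.6
eef_pos: [0.4696, 0.2946, 0.0615]
eef_rot: [-179.3, 0.1, 103.7]
force: [0.8, -0.1, -1.1]
finger_gap: 0.0153
t 4.6 pos [0.4696 0.2946 0.0615] rot [-1.7930e+02  8.0000e-02  1.0372e+02] F [ 0.8  -0.12 -1.08] M [ 0.024 -0.036  0.012] gap 0.0153
need cm [0.04 0.01 0.25] rad [ 0.004 -0.012 -0.   ]
```

```bash
python3 -m creep '[[-1,[0,0,1],[0.002,-0.006,0]],[-1,[0,0,1.5],[0.002,-0.006,0]],[-1,[0,0,1.5],[0,0,0]],[-1,[0,0,0],[0,0,0]]]';python3 goal.py .470 .2947 .1 103.7;python3 -m creep '[[-1,[0,0,0],[0,0,0]],[-1,[0,0,0],[0,0,0]]]';python3 goal.py .470 .2947 .1 103.7; python3 - <<'E'
from h import *
for n in('scene','top'):load(n)
crop('scene',370,60,100,125,4.8,'pics/s4.png');crop('top',150,190,100,100,6,'pics/t4.png')
E
```

```text
time: 4.93
eef_pos: [0.4684, 0.2943, 0.103]
eef_rot: [-179.9, 0.0, 103.7]
force: [0.4, -0.3, -1.6]
finger_gap: 0.0153
t 4.93 pos [0.4684 0.2943 0.103 ] rot [-1.7993e+02  4.0000e-02  1.0373e+02] F [ 0.36 -0.35 -1.61] M [ 0.001 -0.056 -0.036] gap 0.0153
need cm [ 0.16  0.04 -0.3 ] rad [ 0.001 -0.001 -0.001]
time: 5.1
eef_pos: [0.4689, 0.2944, 0.1037]
eef_rot: [179.9, 0.0, 103.7]
force: [0.3, 0.2, -1.4]
finger_gap: 0.0156
t 5.1 pos [0.4689 0.2944 0.1037] rot [1.7993e+02 3.0000e-02 1.0373e+02] F [ 0.3   0.17 -1.41] M [0.096 0.008 0.006] gap 0.0156
need cm [ 0.11  0.03 -0.37] rad [ 0.     0.001 -0.001]
```

View pics/s4.png

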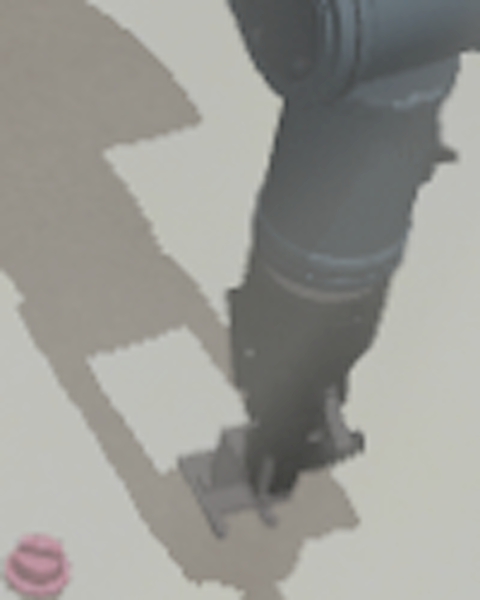

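View pics/t4.png

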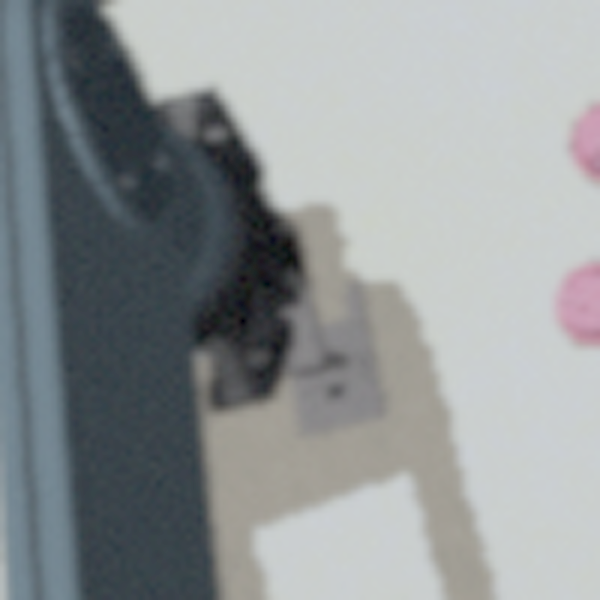

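The puller is lifted and level: weight reads 1.5 N, and the fork tips show at crop (220,535) and (270,522). Moving in front of the target cap, aligned with the unit.

```bash
python3 -m creep '[[-1,[0,-0.5,1.2],[0,0,-0.01]],[-1,[0.5,-2,1.2],[0,0,-0.01]],[-1,[0.5,-3,0],[0,0,-0.01]],[-1,[0.5,-3,0],[0,0,-0.01]],[-1,[0.5,-3,0],[0,0,-0.01]],[-1,[0.5,-3,0],[0,0,-0.01]],[-1,[0.5,-3,0],[0,0,-0.01]],[-1,[0.5,-3,0],[0,0,-0.01]],[-1,[0,0,0],[0,0,0]]]';python3 goal.py .5065 .0530 .127 98.55
```

```text
time: 5.95
eef_pos: [0.5017, 0.0797, 0.1292]
eef_rot: [-179.7, 0.1, 99.1]
force: [-0.1, -0.3, -1.1]
finger_gap: 0.0152
t 5.95 pos [0.5017 0.0797 0.1292] rot [-1.7973e+02  1.3000e-01  9.9080e+01] F [-0.11 -0.26 -1.1 ] M [-0.005 -0.02  -0.054] gap 0.0152
need cm [ 0.48 -2.67 -0.22] rad [ 0.003 -0.004 -0.009]
```

```bash
python3 -m creep '[[-1,[0,-1.4,0],[0.001,-0.002,-0.005]],[-1,[0,-1.3,0],[0.001,-0.002,-0.004]],[-1,[0,0,-0.2],[0,0,0]]]';python3 goal.py .5 .0530 .127 98.55; python3 - <<'E'
from h import *
for n in('scene','top'):load(n)
crop('scene',270,100,110,130,4.5,'pics/s5.png');crop('top',260,160,110,120,4.8,'pics/t5.png')
E
```

```text
time: 6.2
eef_pos: [0.5017, 0.0493, 0.1282]
eef_rot: [-180.0, 0.0, 98.2]
force: [-0.2, -0.4, -0.4]
finger_gap: 0.0154
t 6.2 pos [0.5017 0.0493 0.1282] rot [-1.7998e+02  4.0000e-02  9.8220e+01] F [-0.24 -0.38 -0.41] M [-0.029  0.018 -0.023] gap 0.0154
need cm [-0.17  0.37 -0.12] rad [ 0.001 -0.     0.006]
```

View pics/s5.png

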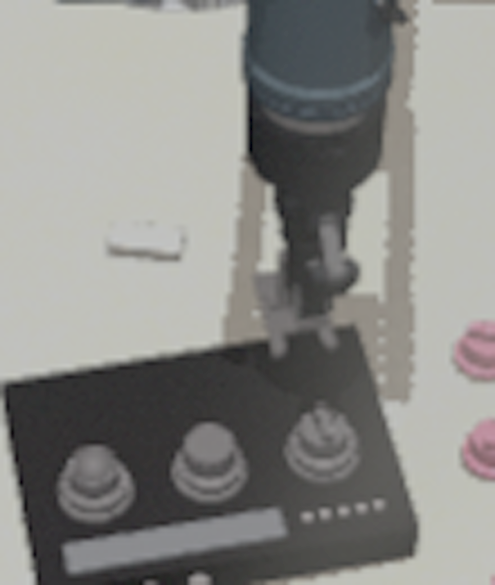

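View pics/t5.png

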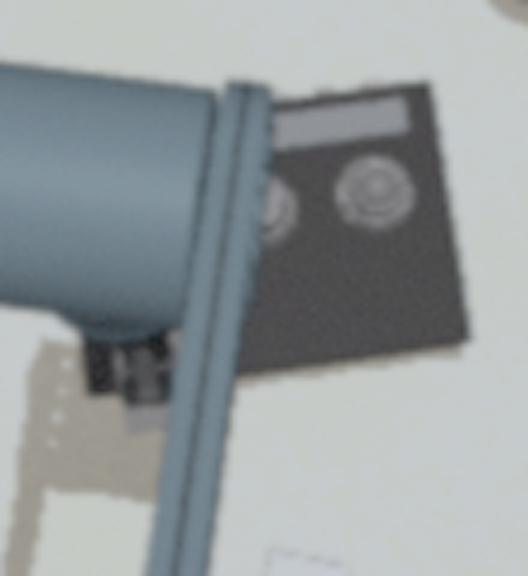

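The scene view shows both fork tips at crop (280,350) and (330,340), with the bar cap at (322,445). The top view is blocked by the arm. I'll zoom in to measure the lateral alignment.

```bash
python3 - <<'E'
from h import *
load('scene');crop('scene',322,152,36,60,10,'pics/s6.png',.5)
E
```

```text
(no output)
```

View pics/s6.png

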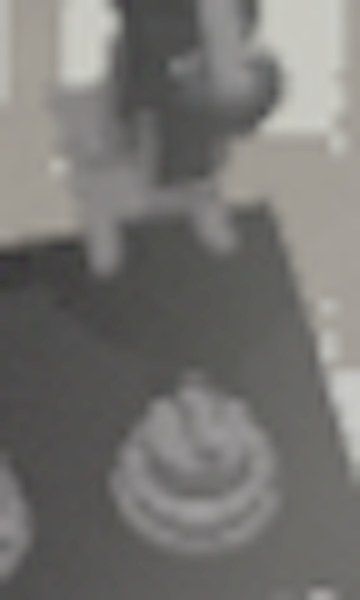

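```bash
cat >> h.py <<'E'
YU=np.radians(8.55);EX=np.array([np.cos(YU),np.sin(YU)]);EY=np.array([-EX[1],EX[0]])
def U(P):
    d=np.array(P)[:2]-[.5407,-.0127];return np.array([d@EX,d@EY])*1000
E
python3 - <<'E'
from h import *
load('scene')
T=lambda c:(np.array(c)+.5)/10-.5+[322,152]
for nm,c,z in(('tipL',(92,268),.069),('tipR',(237,245),.069),('inL',(118,268),.069),('inR',(203,250),.069),('flL',(112,490),.049),('flR',(278,490),.049)):print(nm,U(plane('scene',T(c),z)).round(1))
s=sense();print('tcp',U(s['eef_pos']).round(1),U([.5451,.0588]))
# predicted pixel of cap flange edges from unit frame
o=np.array([.5407,-.0127]);
w=lambda x,y,z:[*(o+x/1000*EX+y/1000*EY),z]
g=lambda P:((proj('scene',P)-[322,152]+.5)*10-.5).round(0)
print(g([w(15,50,.049),w(15,90,.049),w(-5,70,.049),w(35,70,.049),w(15,70,.075)]))
E
```

```text
tipL [-38.2  52.2]
tipR [-37.9  93.1]
inL [-36.8  59.2]
inR [-38.1  83.5]
flL [22.1 44.6]
flR [31.3 88.6]
tcp [-29.4  69.8] [14.98117962 70.05122595]
[[126. 466.]
 [269. 441.]
 [180. 396.]
 [215. 512.]
 [201. 397.]]
```

```bash
python3 - <<'E'
from h import *
load('scene')
T=lambda c:(np.array(c)+.5)/10-.5+[322,152]
o=np.array([.5407,-.0127]);w=lambda x,y,z:[*(o+x/1000*EX+y/1000*EY),z]
im=C['scene']['image'].copy();im=im[145:245,262:372];k=7
v=cv2.resize(im,None,fx=k,fy=k,interpolation=cv2.INTER_CUBIC);v=np.clip(255*(v/255.)**.5,0,255).astype('uint8')
def dr(P,c):
    q=((proj('scene',P)-[262,145]+.5)*k-.5).round().astype(int);cv2.polylines(v,[q.reshape(-1,1,2)],True,c,1)
dr([w(-80,-115,.04),w(-80,115,.04),w(80,115,.04),w(80,-115,.04)],(0,255,0))
a=np.linspace(0,2*np.pi,40)
for y in(-70,0,70):
    dr([w(15+20*np.cos(t),y+20*np.sin(t),.051) for t in a],(0,0,255));dr([w(15+20*np.cos(t),y+20*np.sin(t),.040) for t in a],(255,0,0))
cv2.imwrite('pics/ov.png',v)
E
```

```text
(no output)
```

View pics/ov.png

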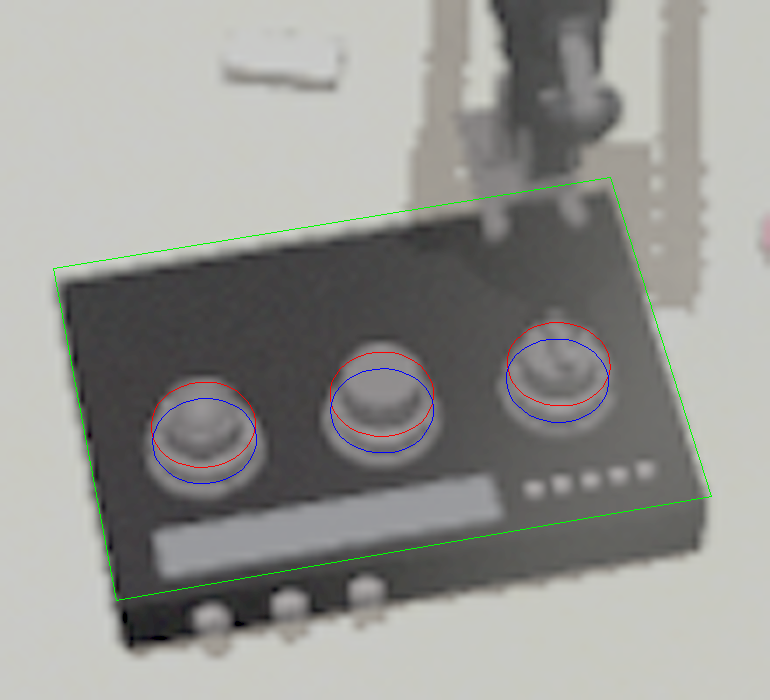

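The scene view puts the unit about 5 to 7 mm further in x than the top view does. Depth will be felt anyway, and lateral position and yaw agree. Next I'll lower the fork close to the deck and nearer the cap, then compare laterally in one view.

```bash
python3 -m creep '[[-1,[0.6,-0.1,-0.7],[0,0,0.003]],[-1,[0.6,0,-0.7],[0,0,0.003]],[-1,[0.6,0,-0.5],[0,0,0]],[-1,[0,0,0],[0,0,0]]]';python3 goal.py .520 .0494 .1080 98.55; python3 - <<'E'
from h import *
load('scene');crop('scene',322,152,36,60,10,'pics/s7.png',.5)
E
```

```text
time: 6.78
eef_pos: [0.5212, 0.0536, 0.1071]
eef_rot: [180.0, -0.0, 99.0]
force: [-0.2, -0.3, -1.6]
finger_gap: 0.0152
t 6.78 pos [0.5212 0.0536 0.1071] rot [ 1.800e+02 -4.000e-02  9.899e+01] F [-0.15 -0.25 -1.61] M [ 0.038 -0.06   0.041] gap 0.0152
need cm [-0.12 -0.42  0.09] rad [-0.001 -0.    -0.008]
```

View pics/s7.png

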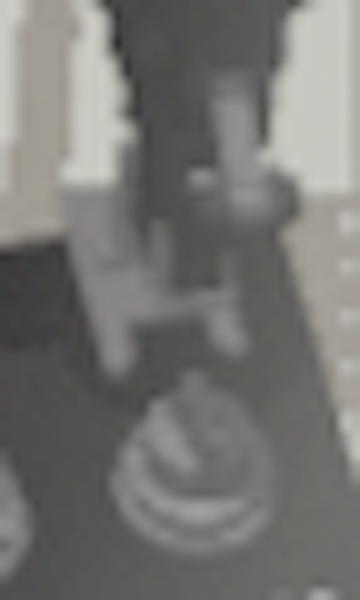

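```bash
python3 - <<'E'
from h import *
load('scene')
T=lambda c:(np.array(c)+.5)/10-.5+[322,152]
g=C['scene']['image'].astype(float).mean(2)
print('deck row y=200..206 cols 328..354');
for r in range(186,208):print(r,g[r,328:354].astype(int))
for nm,c,z in(('outL',(102,368),.0475),('outR',(246,345),.0475),('inL',(133,370),.0475),('inR',(212,350),.0475),('ringL',(110,490),.045),('ringR',(278,475),.045)):print(nm,U(plane('scene',T(c),z)).round(1))
print('tcp',U(sense()['eef_pos']).round(1))
E
```

```text
deck row y=200..206 cols 328..354
186 [21 19 19 29 60 73 69 46 24 25 26 27 27 27 30 39 55 66 53 36 34 35 36 37
 39 54]
187 [21 20 19 22 53 70 68 46 24 24 26 27 27 29 29 31 39 44 38 34 34 35 37 37
 40 45]
188 [22 20 20 20 43 61 53 33 24 25 25 26 28 27 29 31 32 32 33 35 35 37 37 38
 40 43]
189 [25 21 20 21 30 38 32 25 25 25 26 28 41 46 39 31 31 33 34 35 35 36 37 39
 41 44]
190 [25 25 24 23 23 24 24 24 25 24 26 28 46 53 45 36 33 33 33 35 35 37 37 40
 42 44]
191 [25 25 27 26 23 23 23 24 25 24 36 40 49 53 51 49 46 39 35 34 35 37 40 41
 43 43]
192 [25 25 26 27 27 23 24 26 25 58 60 45 45 51 54 54 52 51 42 35 38 39 41 42
 42 44]
193 [25 25 25 26 27 27 27 26 35 69 66 50 43 47 53 49 51 55 47 39 39 40 42 42
 44 44]
194 [24 25 27 27 28 29 27 39 59 77 78 63 46 49 54 52 53 56 53 45 40 41 41 43
 43 45]
195 [26 25 25 26 28 28 29 55 65 75 83 79 59 48 52 61 60 56 56 55 46 41 41 43
 43 44]
196 [26 27 26 28 28 28 45 61 53 70 82 82 66 47 49 55 55 55 53 55 51 43 42 43
 44 45]
197 [25 26 26 27 28 34 61 79 61 54 74 83 79 58 44 45 51 54 49 57 55 46 42 43
 44 45]
198 [26 27 26 27 28 36 60 77 61 43 52 64 78 65
[... 231 characters left out ...]
 68 66 74 80 69 55 47 43 43 46 50 54 57 58 56 49 43 44
 45 45]
202 [26 27 27 28 29 33 68 61 50 76 88 84 85 88 88 85 81 82 67 52 56 48 43 44
 45 45]
203 [26 27 28 28 29 29 53 69 61 56 64 71 88 96 95 88 73 65 60 69 64 46 43 44
 45 46]
204 [27 28 28 28 29 30 35 55 71 63 51 55 62 64 65 61 56 55 71 73 55 44 44 44
 44 46]
205 [26 28 28 29 28 30 30 37 50 64 73 63 53 54 53 54 69 78 72 55 45 43 43 44
 45 46]
206 [27 28 28 29 29 31 31 32 35 44 54 57 62 65 65 59 58 58 51 44 42 43 44 44
 45 46]
207 [27 27 28 30 30 31 31 32 33 33 37 40 46 47 48 45 44 41 41 42 43 43 44 44
 45 46]
outL [-19.8  51.3]
outR [-19.4  92.1]
inL [-17.4  59.5]
inR [-19.7  82.5]
ringL [19.2 44.8]
ringR [23.7 90.7]
tcp [-10.3  68.6]
```

```bash
python3 - <<'E'
from h import *
from scipy.optimize import least_squares
load('scene')
k=8
def ringfit(x,y,w,h,z,rowmin,d=14):
    g=C['scene']['image'].astype('float32').mean(2)[y:y+h,x:x+w]
    G=cv2.resize(g,None,fx=k,fy=k,interpolation=cv2.INTER_CUBIC)
    # local deck background: linear between left & right columns
    bg=np.linspace(0,1,w*k)[None]*(G[:,-8:].mean(1,keepdims=True)-G[:,:8].mean(1,keepdims=True))+G[:,:8].mean(1,keepdims=True)
    m=(G-bg>d).astype('uint8');m=cv2.morphologyEx(m,cv2.MORPH_CLOSE,np.ones((9,9)))
    c=max(cv2.findContours(m,0,1)[0],key=cv2.contourArea)
    p=cv2.convexHull(c)[:,0];p=(p+.5)/k-.5+[x,y];p=p[p[:,1]>rowmin]
    q=np.array([U(plane('scene',t,z)) for t in p])
    f=least_squares(lambda a:np.hypot(q[:,0]-a[0],q[:,1]-a[1])-a[2],[20,q[:,1].mean(),20],loss='soft_l1',f_scale=.5)
    return f.x.round(2),np.abs(f.fun).mean().round(2),len(q)
for d in(8,12,16):
  for z in(.040,.049):print(d,z,'bar',ringfit(329,187,26,24,z,200,d),'flat',ringfit(303,189,28,28,z,204,d),'dome',ringfit(278,193,28,28,z,208,d))
E
```

```text
8 0.04 bar (array([19.88, 68.56, 22.69]), np.float64(0.26), 21) flat (array([18.81, -0.89, 23.8 ]), np.float64(0.13), 20) dome (array([ 19.09, -70.53,  24.05]), np.float64(0.19), 23)
8 0.049 bar (array([26.07, 66.75, 22.5 ]), np.float64(0.26), 21) flat (array([25.  , -2.13, 23.6 ]), np.float64(0.13), 20) dome (array([ 25.29, -71.2 ,  23.85]), np.float64(0.19), 23)
12 0.04 bar (array([18.87, 68.88, 22.87]), np.float64(0.24), 20) flat (array([18.5 , -0.77, 23.51]), np.float64(0.11), 22) dome (array([ 19.13, -70.52,  23.6 ]), np.float64(0.14), 25)
12 0.049 bar (array([25.07, 67.07, 22.68]), np.float64(0.24), 20) flat (array([24.7 , -2.01, 23.32]), np.float64(0.11), 22) dome (array([ 25.33, -71.19,  23.41]), np.float64(0.14), 25)
16 0.04 bar (array([19.43, 68.47, 21.81]), np.float64(0.53), 26) flat (array([18.51, -0.93, 23.04]), np.float64(0.12), 22) dome (array([ 19.16, -70.55,  23.2 ]), np.float64(0.17), 20)
16 0.049 bar (array([25.62, 66.65, 21.63]), np.float64(0.52), 26) flat (array([24.71, -2.17, 22.85]), np.float64(0.12), 22) dome (array([ 25.36, -71.22,  23.01]), np.float64(0.16), 20)
```

By the scene view, the fork centre is 71.4 mm in unit y and the cap 69.2 mm, so I'll shift about −2.2 mm. Then I'll feel for the deck.

```bash
python3 -m creep '[[-1,[0.03,-0.22,-0.1],[0,0,-0.008]],[-1,[0,0,-0.1],[0,0,0]],[-1,[0,0,-0.1],[0,0,0]]]';python3 goal.py .5215 .0512 .1030 98.55;python3 -c "
from h import *;print(U(sense()['eef_pos']))"
```

```text
time: 7.18
eef_pos: [0.5205, 0.0511, 0.1052]
eef_rot: [-180.0, -0.0, 98.5]
force: [0.7, -0.2, -1.5]
finger_gap: 0.015
t 7.18 pos [0.5205 0.0511 0.1052] rot [-1.800e+02 -3.000e-02  9.848e+01] F [ 0.74 -0.19 -1.49] M [ 0.013 -0.029 -0.056] gap 0.015
need cm [ 0.1   0.01 -0.22] rad [-0.    -0.     0.001]
[-10.50418888  66.10556405]
```

```bash
python3 -m creep '[[-1,[0,0,-0.1],[0,0,0]],[-1,[0,0,-0.1],[0,0,0]]]';python3 goal.py .5215 .0512 .1030 98.55;python3 -m creep '[[-1,[0,0,-0.1],[0,0,0]]]';python3 -m creep '[[-1,[0,0,-0.1],[0,0,0]]]';python3 goal.py .5215 .0512 .1030 98.55
```

```text
time: 7.35
eef_pos: [0.5204, 0.0509, 0.1033]
eef_rot: [180.0, -0.0, 98.5]
force: [-0.2, -0.2, -1.9]
finger_gap: 0.0153
t 7.35 pos [0.5204 0.0509 0.1033] rot [ 1.7997e+02 -2.0000e-02  9.8460e+01] F [-0.15 -0.19 -1.88] M [-0.034 -0.041 -0.026] gap 0.0153
need cm [ 0.11  0.03 -0.03] rad [-0.     0.001  0.002]
time: 7.43
eef_pos: [0.5204, 0.0509, 0.1023]
eef_rot: [180.0, -0.0, 98.5]
force: [-0.6, 0.2, -0.7]
finger_gap: 0.0155
time: 7.52
eef_pos: [0.5205, 0.0508, 0.1014]
eef_rot: [179.9, -0.0, 98.4]
force: [-0.5, 0.1, 9.8]
finger_gap: 0.0157
t 7.52 pos [0.5205 0.0508 0.1014] rot [ 1.7994e+02 -2.0000e-02  9.8450e+01] F [-0.5   0.09  9.78] M [ 0.083  0.304 -0.018] gap 0.0157
need cm [0.1  0.04 0.16] rad [-0.     0.001  0.002]
```

Deck contact is at TCP z ≈ 0.1017. I'll raise 1.5 mm and advance along the unit's x.

```bash
python3 -m creep '[[-1,[0,0,0.15],[0,0,0.002]],[-1,[0,0,0],[0,0,0]]]';python3 goal.py .5215 .0512 .1031 98.55;python3 -m creep '[[-1,[0.2,0.03,0],[0,0,0]],[-1,[0.2,0.03,0],[0,0,0]],[-1,[0.2,0.03,0],[0,0,0]],[-1,[0.2,0.03,0],[0,0,0]]]';python3 goal.py .5215 .0512 .1031 98.55;python3 -c "
from h import *;print(U(sense()['eef_pos']))"
```

```text
time: 7.68
eef_pos: [0.5205, 0.0508, 0.1031]
eef_rot: [179.9, -0.0, 98.6]
force: [0.0, 0.2, -1.9]
finger_gap: 0.0156
t 7.68 pos [0.5205 0.0508 0.1031] rot [ 1.7993e+02 -1.0000e-02  9.8570e+01] F [ 0.05  0.22 -1.86] M [ 0.013  0.013 -0.015] gap 0.0156
need cm [ 0.1   0.04 -0.  ] rad [-0.     0.001 -0.   ]
time: 8.02
eef_pos: [0.5289, 0.0521, 0.1031]
eef_rot: [179.9, -0.0, 98.6]
force: [0.7, 0.0, -1.0]
finger_gap: 0.0155
t 8.02 pos [0.5289 0.0521 0.1031] rot [ 1.7994e+02 -1.0000e-02  9.8570e+01] F [ 0.74  0.05 -1.01] M [-0.037  0.004 -0.005] gap 0.0155
need cm [-0.74 -0.09 -0.  ] rad [-0.     0.001 -0.   ]
[-2.04708562 65.86981827]
```

```bash
python3 -m creep '[[-1,[0.2,0.035,0],[0,0,0]],[-1,[0.2,0.035,0],[0,0,0]],[-1,[0.2,0.035,0],[0,0,0]],[-1,[0.1,0.015,0],[0,0,0]]]';python3 goal.py .5215 .0512 .1031 98.55;python3 -c "
from h import *;print(U(sense()['eef_pos']))
load('scene');crop('scene',322,157,36,56,10,'pics/s8.png',.5)"
```

```text
time: 8.35
eef_pos: [0.5371, 0.0535, 0.1029]
eef_rot: [179.9, -0.0, 98.6]
force: [0.6, -0.2, -1.8]
finger_gap: 0.0154
t 8.35 pos [0.5371 0.0535 0.1029] rot [ 1.7994e+02 -2.0000e-02  9.8570e+01] F [ 0.57 -0.17 -1.81] M [ 0.006 -0.11  -0.048] gap 0.0154
need cm [-1.56 -0.23  0.02] rad [-0.     0.001 -0.   ]
[ 6.29428768 66.01472144]
```

View pics/s8.png

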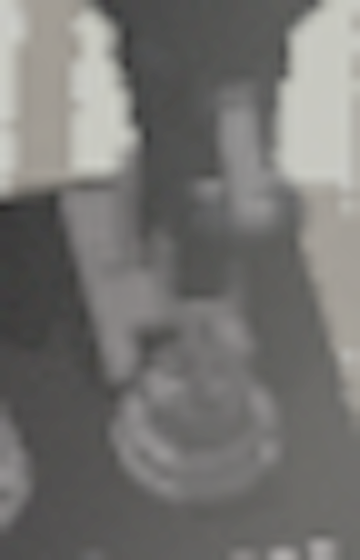

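The left prong edge, running crop (62,195) to (108,372), lines up with the flange's left side. I'll creep in, watching the force.

```bash
python3 -m creep '[[-1,[0.1,0.017,0],[0,0,0]],[-1,[0.1,0.017,0],[0,0,0]],[-1,[0.1,0.017,0],[0,0,0]],[-1,[0.1,0.017,0],[0,0,0]]]';python3 -m creep '[[-1,[0.1,0.017,0.01],[0,0,0]],[-1,[0.1,0.017,0],[0,0,0]],[-1,[0.1,0.017,0.01],[0,0,0]]]'; python3 goal.py .5215 .0512 .1031 98.55;python3 -c "
from h import *;print(U(sense()['eef_pos']))"
```

```text
time: 8.73
eef_pos: [0.5413, 0.0543, 0.1028]
eef_rot: [180.0, -0.0, 98.6]
force: [-0.5, -0.3, -0.9]
finger_gap: 0.0153
time: 8.98
eef_pos: [0.5445, 0.0548, 0.103]
eef_rot: [180.0, -0.0, 98.6]
force: [-0.5, 0.9, -0.9]
finger_gap: 0.0154
t 8.98 pos [0.5445 0.0548 0.103 ] rot [ 1.7996e+02 -2.0000e-02  9.8580e+01] F [-0.53  0.9  -0.93] M [ 0.022 -0.004 -0.009] gap 0.0154
need cm [-2.3  -0.36  0.01] rad [-0.     0.001 -0.   ]
[13.79485897 66.22920865]
```

```bash
for i in 1 ; do python3 -m creep '[[-1,[0.1,0.015,0],[0,0,0]],[-1,[0.1,0.015,0],[0,0,0]]]'; done; python3 -m creep '[[-1,[0.1,0.015,0],[0,0,0]]]';python3 -m creep '[[-1,[0.1,0.015,0],[0,0,0]]]'; python3 goal.py .5215 .0512 .1031 98.55
```

```text
time: 9.15
eef_pos: [0.5467, 0.0552, 0.103]
eef_rot: [180.0, -0.0, 98.6]
force: [-0.2, 1.0, -2.1]
finger_gap: 0.0152
time: 9.23
eef_pos: [0.5479, 0.0553, 0.103]
eef_rot: [180.0, -0.0, 98.6]
force: [0.3, 0.9, -1.5]
finger_gap: 0.0153
time: 9.32
eef_pos: [0.549, 0.0555, 0.1031]
eef_rot: [180.0, -0.0, 98.6]
force: [-0.1, 0.3, -0.8]
finger_gap: 0.0154
t 9.32 pos [0.549  0.0555 0.1031] rot [ 1.7996e+02 -2.0000e-02  9.8580e+01] F [-0.07  0.31 -0.8 ] M [-0.032  0.008 -0.051] gap 0.0154
need cm [-2.75 -0.43  0.  ] rad [-0.     0.001 -0.   ]
```

```bash
for i in 1; do python3 -m creep '[[-1,[0.1,0.015,0],[0,0,0]]]'; done; python3 -m creep '[[-1,[0.1,0.015,0],[0,0,0]]]';python3 -m creep '[[-1,[0.1,0.015,0],[0,0,0]]]'; python3 -m creep '[[-1,[0.1,0.015,0],[0,0,0]]]'; python3 goal.py .5215 .0512 .1031 98.55
```

```text
time: 9.4
eef_pos: [0.5501, 0.0557, 0.103]
eef_rot: [180.0, -0.0, 98.6]
force: [0.7, 0.6, -1.1]
finger_gap: 0.0155
time: 9.48
eef_pos: [0.5512, 0.0558, 0.103]
eef_rot: [180.0, -0.0, 98.6]
force: [0.2, 1.1, -1.8]
finger_gap: 0.0153
time: 9.57
eef_pos: [0.5523, 0.056, 0.103]
eef_rot: [180.0, -0.0, 98.6]
force: [-0.0, -1.0, -1.2]
finger_gap: 0.0153
time: 9.65
eef_pos: [0.5534, 0.0562, 0.103]
eef_rot: [180.0, -0.0, 98.6]
force: [-0.1, -0.6, -1.2]
finger_gap: 0.0152
t 9.65 pos [0.5534 0.0562 0.103 ] rot [ 1.7996e+02 -2.0000e-02  9.8580e+01] F [-0.08 -0.61 -1.22] M [ 0.001 -0.049 -0.01 ] gap 0.0152
need cm [-3.19 -0.5   0.01] rad [-0.     0.001 -0.   ]
```

```bash
python3 -m creep '[[-1,[0.1,0.015,0],[0,0,0]]]'; python3 -m creep '[[-1,[0.1,0.015,0],[0,0,0]]]';python3 -m creep '[[-1,[0.1,0.015,0],[0,0,0]]]'; python3 -m creep '[[-1,[0.1,0.015,0],[0,0,0]]]'; python3 goal.py .5215 .0512 .1031 98.55
```

```text
time: 9.73
eef_pos: [0.5545, 0.0563, 0.103]
eef_rot: [180.0, -0.0, 98.6]
force: [-0.7, 0.3, -1.5]
finger_gap: 0.0156
time: 9.82
eef_pos: [0.5556, 0.0565, 0.103]
eef_rot: [180.0, -0.0, 98.6]
force: [0.3, 0.2, -1.6]
finger_gap: 0.0154
time: 9.9
eef_pos: [0.5567, 0.0567, 0.103]
eef_rot: [180.0, -0.0, 98.6]
force: [-0.0, -0.3, -1.2]
finger_gap: 0.0155
time: 9.98
eef_pos: [0.5578, 0.0568, 0.103]
eef_rot: [180.0, -0.0, 98.6]
force: [0.4, 0.3, -1.6]
finger_gap: 0.0153
t 9.98 pos [0.5578 0.0568 0.103 ] rot [ 1.7997e+02 -2.0000e-02  9.8570e+01] F [ 0.43  0.33 -1.57] M [-0.023 -0.028  0.012] gap 0.0153
need cm [-3.63 -0.56  0.01] rad [-0.     0.001 -0.   ]
```

```bash
cat > ok.py <<'E'
import sys
from plant import *
s=sense();f=s['force'];print('F',[round(float(v),1) for v in f],'pos',[round(float(v),4) for v in s['eef_pos']]);sys.exit(0 if f[0]>-1.4 and abs(f[1])<1.8 and f[2]>-3.5 and f[2]<1 else 1)
E
A="python3 ok.py"
python3 -m creep '[[-1,[0.05,0.0075,0],[0,0,0]]]' >/dev/null && $A && python3 -m creep '[[-1,[0.05,0.0075,0],[0,0,0]]]'>/dev/null && $A && python3 -m creep '[[-1,[0.05,0.0075,0],[0,0,0]]]'>/dev/null && $A && python3 -m creep '[[-1,[0.05,0.0075,0],[0,0,0]]]'>/dev/null && $A && python3 -m creep '[[-1,[0.05,0.0075,0],[0,0,0]]]'>/dev/null && $A && python3 -m creep '[[-1,[0.05,0.0075,0],[0,0,0]]]'>/dev/null && $A
```

```text
F [0.9, -0.9, -0.6] pos [0.5585, 0.0569, 0.103]
F [0.1, -0.2, -0.9] pos [0.5591, 0.057, 0.103]
F [-0.6, 0.1, -1.5] pos [0.5596, 0.0571, 0.103]
F [-0.4, 0.0, -1.4] pos [0.5602, 0.0572, 0.103]
F [1.2, -0.6, -1.3] pos [0.5607, 0.0573, 0.1029]
F [0.8, 1.0, -1.8] pos [0.5612, 0.0574, 0.1029]
```

```bash
A="python3 ok.py"
python3 -m creep '[[-1,[0.05,0.0075,0],[0,0,0]]]' >/dev/null && $A && python3 -m creep '[[-1,[0.05,0.0075,0],[0,0,0]]]'>/dev/null && $A && python3 -m creep '[[-1,[0.05,0.0075,0],[0,0,0]]]'>/dev/null && $A && python3 -m creep '[[-1,[0.05,0.0075,0],[0,0,0]]]'>/dev/null && $A && python3 -m creep '[[-1,[0.05,0.0075,0],[0,0,0]]]'>/dev/null && $A && python3 -m creep '[[-1,[0.05,0.0075,0],[0,0,0]]]'>/dev/null && $A
python3 -c "
from h import *
load('scene');crop('scene',322,152,36,56,10,'pics/s9.png',.5)"
```

```text
F [-0.1, -0.3, -1.4] pos [0.5617, 0.0574, 0.1029]
F [-0.5, -0.4, -1.5] pos [0.5623, 0.0575, 0.1029]
F [-0.3, 1.1, -0.6] pos [0.5628, 0.0576, 0.1029]
F [0.3, 0.5, -1.2] pos [0.5634, 0.0577, 0.1029]
F [-0.3, 0.1, 0.6] pos [0.5638, 0.0578, 0.1029]
F [-1.5, 0.3, 0.1] pos [0.5639, 0.0578, 0.1028]
```

View pics/s9.png

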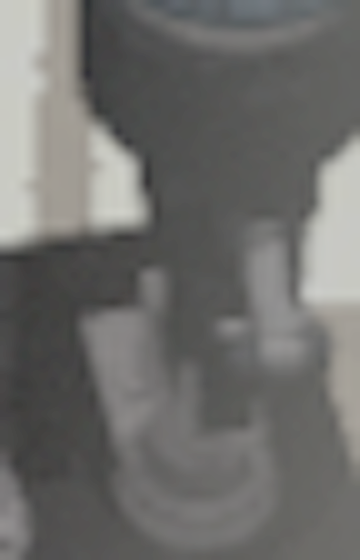

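The stop is felt: position halts and Fx goes to −1.5 N, at the predicted depth. I'll press a touch more to confirm and hold.

```bash
python3 -m creep '[[-1,[0.04,0.006,0.02],[0,0,0]]]';python3 goal.py .5639 .0578 .1031 98.55;python3 -m creep '[[-1,[0.04,0.006,0],[0,0,0]]]';python3 goal.py .5639 .0578 .1031 98.55
```

```text
time: 11.12
eef_pos: [0.5639, 0.0578, 0.1028]
eef_rot: [-179.9, -0.0, 98.6]
force: [0.3, -0.3, -1.8]
finger_gap: 0.0155
t 11.12 pos [0.5639 0.0578 0.1028] rot [-1.7989e+02 -3.0000e-02  9.8590e+01] F [ 0.34 -0.32 -1.75] M [-0.122  0.211 -0.059] gap 0.0155
need cm [-0.   -0.    0.03] rad [-0.    -0.002 -0.001]
time: 11.2
eef_pos: [0.564, 0.0578, 0.1027]
eef_rot: [-179.8, -0.0, 98.6]
force: [-1.9, -0.9, 0.4]
finger_gap: 0.0153
t 11.2 pos [0.564  0.0578 0.1027] rot [-1.7985e+02 -3.0000e-02  9.8590e+01] F [-1.91 -0.95  0.39] M [-0.153  0.418  0.02 ] gap 0.0153
need cm [-0.01 -0.    0.04] rad [-0.    -0.003 -0.001]
```

```bash
python3 -m creep '[[-1,[0.05,0.0075,0.03],[0,-0.002,0]]]';python3 goal.py .5639 .0578 .1031 98.55;python3 -m creep '[[-1,[0.05,0.0075,0.02],[0,-0.002,0]]]';python3 goal.py .5639 .0578 .1031 98.55
```

```text
time: 11.28
eef_pos: [0.564, 0.0579, 0.1028]
eef_rot: [-179.9, -0.0, 98.6]
force: [-2.2, 0.1, -1.3]
finger_gap: 0.0151
t 11.28 pos [0.564  0.0579 0.1028] rot [-1.7989e+02 -2.0000e-02  9.8590e+01] F [-2.25  0.07 -1.32] M [-0.188  0.481  0.025] gap 0.0151
need cm [-0.01 -0.01  0.03] rad [-0.    -0.002 -0.001]
time: 11.37
eef_pos: [0.5639, 0.0579, 0.1027]
eef_rot: [-179.9, -0.0, 98.6]
force: [-2.4, -0.7, -0.2]
finger_gap: 0.015
t 11.37 pos [0.5639 0.0579 0.1027] rot [-1.7993e+02 -1.0000e-02  9.8590e+01] F [-2.4  -0.7  -0.19] M [-0.256  0.618  0.002] gap 0.015
need cm [-0.   -0.01  0.04] rad [ 0.    -0.001 -0.001]
```

Bearing is steady at about 2.4 N on the neck. One more hold row, then ramp the lift.

```bash
cat > lf.py <<'E'
import sys
from plant import *
s=sense();f=s['force'];print('t',round(s['time'],2),'F',[round(float(v),1) for v in f],'pos',[round(float(v),4) for v in s['eef_pos']],[round(float(v),1) for v in s['eef_rot']]);sys.exit(0 if f[2]>-8.5 else 1)
E
python3 -m creep '[[-1,[0.05,0.0075,0.02],[0,-0.001,0]]]' >/dev/null;python3 lf.py;python3 -m creep '[[-1,[0,0,0.03],[0,0,0]]]' >/dev/null;python3 lf.py;python3 -m creep '[[-1,[0,0,0.05],[0,0,0]]]' >/dev/null; python3 lf.py && python3 -m creep '[[-1,[0,0,0.05],[0,0,0]]]' >/dev/null && python3 lf.py && python3 -m creep '[[-1,[0,0,0.05],[0,0,0]]]' >/dev/null && python3 lf.py
```

```text
t 11.45 F [-2.5, -1.1, -0.7] pos [0.564, 0.0579, 0.1028] [-179.9, -0.0, 98.6]
t 11.53 F [-1.0, 0.6, -1.5] pos [0.5638, 0.0579, 0.1029] [-179.9, -0.0, 98.6]
t 11.62 F [-1.5, -1.1, -1.5] pos [0.5639, 0.058, 0.1033] [-179.9, -0.0, 98.6]
t 11.7 F [-2.3, 0.0, -2.3] pos [0.5639, 0.058, 0.1038] [-179.9, -0.0, 98.6]
t 11.78 F [-1.7, -0.4, -1.9] pos [0.5639, 0.0581, 0.1042] [-179.9, -0.0, 98.6]
```

```bash
R(){ python3 lf.py; }
python3 -m creep '[[-1,[0,0,0.04],[0,0,0]]]' >/dev/null; R && python3 -m creep '[[-1,[0,0,0.04],[0,0,0]]]' >/dev/null && R && python3 -m creep '[[-1,[0,0,0.04],[0,0,0]]]' >/dev/null && R && python3 -m creep '[[-1,[0,0,0.04],[0,0,0]]]' >/dev/null && R && python3 -m creep '[[-1,[0,0,0.04],[0,0,0]]]' >/dev/null && R
```

```text
t 11.87 F [-1.5, -1.1, -4.5] pos [0.5638, 0.0581, 0.1046] [-179.9, -0.0, 98.6]
t 11.95 F [-0.5, -0.9, -6.5] pos [0.5638, 0.0581, 0.1047] [-179.9, -0.0, 98.6]
t 12.03 F [0.2, -0.2, -7.3] pos [0.5638, 0.0581, 0.1047] [-179.9, -0.0, 98.6]
t 12.12 F [-0.2, -0.4, -6.0] pos [0.5638, 0.0581, 0.1047] [-179.9, -0.0, 98.6]
t 12.2 F [0.1, -1.5, -7.2] pos [0.5638, 0.0581, 0.1047] [-179.9, -0.0, 98.6]
```

```bash
sed -i 's/-8.5/-10.8/' lf.py; R(){ python3 lf.py; }
python3 -m creep '[[-1,[0,0,0.05],[0,0,0]]]' >/dev/null; R && python3 -m creep '[[-1,[0,0,0.05],[0,0,0]]]' >/dev/null && R && python3 -m creep '[[-1,[0,0,0.055],[0,0,0]]]' >/dev/null && R && python3 -m creep '[[-1,[0,0,0.055],[0,0,0]]]' >/dev/null && R && python3 -m creep '[[-1,[0,0,0.06],[0,0,0]]]' >/dev/null && R
```

```text
t 12.28 F [-0.5, -0.4, -8.4] pos [0.5637, 0.0581, 0.1049] [-179.9, -0.1, 98.6]
t 12.37 F [0.6, -0.4, -9.0] pos [0.5637, 0.0581, 0.1051] [-179.9, -0.1, 98.6]
t 12.45 F [1.1, -1.0, -7.4] pos [0.5637, 0.0581, 0.1053] [-179.8, -0.1, 98.6]
t 12.53 F [0.2, -0.4, -8.2] pos [0.5637, 0.0581, 0.1058] [-179.8, -0.1, 98.6]
t 12.62 F [1.0, -0.6, -8.9] pos [0.5637, 0.0581, 0.1063] [-179.8, -0.1, 98.6]
```

The cap is being drawn off at about 7 N. Continuing straight up.

```bash
R(){ python3 lf.py; }
python3 -m creep '[[-1,[0,0,0.06],[0,-0.001,0]],[-1,[0,0,0.06],[0,-0.001,0]],[-1,[0,0,0.06],[0,0,0]]]' >/dev/null; R && python3 -m creep '[[-1,[0,0,0.06],[0,0,0]],[-1,[0,0,0.06],[0,0,0]],[-1,[0,0,0.06],[0,0,0]]]' >/dev/null && R && python3 -m creep '[[-1,[0,0,0.06],[0,0,0]],[-1,[0,0,0.06],[0,0,0]],[-1,[0,0,0.06],[0,0,0]]]' >/dev/null && R && python3 -m creep '[[-1,[0,0,0.06],[0,0,0]],[-1,[0,0,0.06],[0,0,0]],[-1,[0,0,0.06],[0,0,0]]]' >/dev/null && R
```

```text
t 12.87 F [-0.2, 0.7, -7.4] pos [0.5636, 0.0581, 0.1081] [-179.9, -0.1, 98.6]
t 13.12 F [-0.3, -0.1, -7.5] pos [0.5635, 0.0581, 0.1103] [-179.9, -0.0, 98.6]
t 13.37 F [0.7, -0.4, -8.4] pos [0.5635, 0.0581, 0.1123] [-179.9, -0.0, 98.6]
t 13.62 F [0.5, -0.2, -7.7] pos [0.5635, 0.0581, 0.1144] [-179.9, -0.0, 98.6]
```

```bash
R(){ python3 lf.py; }
python3 -m creep '[[-1,[0,0,0.06],[0,0,0]],[-1,[0,0,0.05],[0,0,0]]]' >/dev/null; R && python3 -m creep '[[-1,[0,0,0.05],[0,0,0]],[-1,[0,0,0.05],[0,0,0]]]' >/dev/null && R && python3 -m creep '[[-1,[0,0,0.05],[0,0,0]],[-1,[0,0,0.05],[0,0,0]],[-1,[0,0,0.05],[0,0,0]]]' >/dev/null && R && python3 -m creep '[[-1,[0,0,0.05],[0,0,0]],[-1,[0,0,0.05],[0,0,0]],[-1,[0,0,0.05],[0,0,0]]]' >/dev/null && R
```

```text
t 13.78 F [-0.0, 0.5, -1.5] pos [0.564, 0.0582, 0.1163] [180.0, -0.0, 98.6]
t 13.95 F [0.6, -0.3, -1.5] pos [0.5652, 0.0582, 0.1192] [179.8, -0.0, 98.6]
t 14.2 F [0.6, -0.8, -1.4] pos [0.5668, 0.0583, 0.1228] [179.6, 0.0, 98.6]
t 14.45 F [0.8, 0.4, -1.9] pos [0.5671, 0.0583, 0.125] [179.5, 0.0, 98.6]
```

```bash
python3 -c "
from h import *
load('scene');crop('scene',302,122,76,96,6,'pics/s10.png',.5)"
```

```text
(no output)
```

View pics/s10.png

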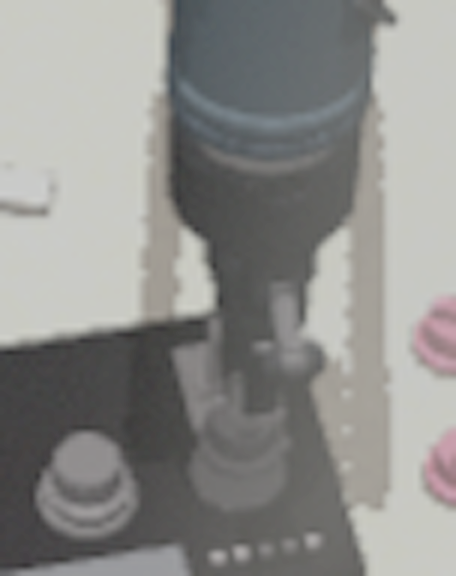

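The cap popped off and rides on the fork (crop (240,460)), and force is back to weight only. Raising gently and levelling.

```bash
python3 -m creep '[[-1,[0,0,0.2],[0.001,0.003,0]],[-1,[0,0,0.4],[0.001,0.003,0]],[-1,[0,0,0.5],[0,0.002,0]],[-1,[0,0,0.6],[0,0,0]],[-1,[0,0,0.6],[0,0,0]],[-1,[0,0,0.6],[0,0,0]],[-1,[0,0,0.6],[0,0,0]],[-1,[0,0,0.4],[0,0,0]],[-1,[0,0,0.2],[0,0,0]],[-1,[0,0,0],[0,0,0]]]'; python3 goal.py .5635 .058 .165 98.6;python3 -c "
from h import *
load('scene');crop('scene',302,92,76,126,6,'pics/s11.png',.5)"
```

```text
time: 15.33
eef_pos: [0.5676, 0.0583, 0.1717]
eef_rot: [179.9, -0.1, 98.6]
force: [1.1, 0.3, -0.8]
finger_gap: 0.0153
t 15.33 pos [0.5676 0.0583 0.1717] rot [ 1.7987e+02 -1.3000e-01  9.8580e+01] F [ 1.07  0.31 -0.85] M [-0.049 -0.069 -0.028] gap 0.0153
need cm [-0.41 -0.03 -0.67] rad [-0.003  0.002  0.   ]
```

View pics/s11.png

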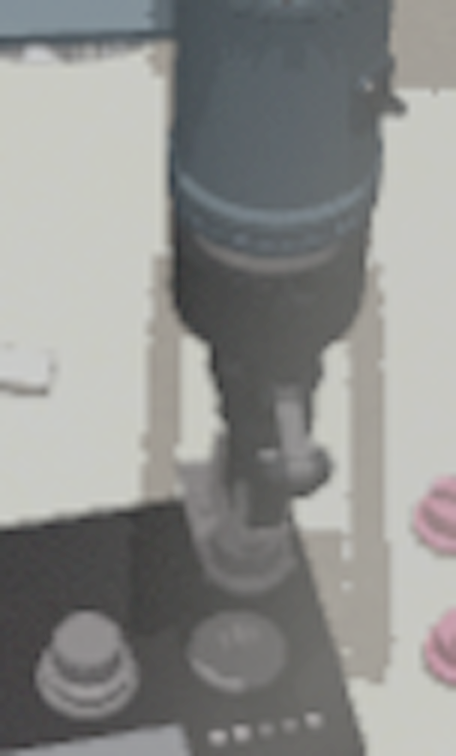

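The cap rides upright on the fork at crop (248,545), and its ring on the deck at (237,650) is empty. I'll carry it to the tray with gentle ramps.

```bash
python3 -m creep '[[-1,[-0.1,-0.2,0],[0,0.002,0]],[-1,[-0.1,-0.4,0],[0,0,0.003]],[-1,[-0.2,-0.7,0],[0,0,0.004]],[-1,[-0.25,-1.0,0],[0,0,0.004]],[-1,[-0.3,-1.2,0],[0,0,0.004]],[-1,[-0.3,-1.4,0],[0,0,0.004]],[-1,[-0.3,-1.5,0],[0,0,0.004]],[-1,[-0.3,-1.5,0],[0,0,0.004]],[-1,[-0.3,-1.5,0],[0,0,0.004]],[-1,[-0.3,-1.5,0],[0,0,0.004]]]'; python3 goal.py .4988 -.288 .165 103.6
```

```text
time: 16.22
eef_pos: [0.5381, -0.0581, 0.1686]
eef_rot: [-179.7, -0.2, 101.0]
force: [0.4, -0.2, -1.3]
finger_gap: 0.0153
t 16.22 pos [ 0.5381 -0.0581  0.1686] rot [-179.67   -0.23  100.98] F [ 0.4  -0.22 -1.27] M [ 0.007 -0.054 -0.013] gap 0.0153
need cm [ -3.93 -22.99  -0.36] rad [-0.003 -0.006  0.046]
```

```bash
python3 -m creep '[[-1,[-0.3,-1.5,0],[0,0,0.004]],[-1,[-0.3,-1.5,0],[0,0,0.004]],[-1,[-0.3,-1.5,0],[0,0,0.004]],[-1,[-0.3,-1.5,0],[0,0,0.004]],[-1,[-0.3,-1.5,0],[0,0,0.004]],[-1,[-0.3,-1.5,0],[0,0,0.004]],[-1,[-0.3,-1.4,0],[0,0,0.004]],[-1,[-0.2,-1.2,0],[0,0,0.004]],[-1,[-0.2,-1.0,0],[0,0,0.004]],[-1,[-0.1,-0.9,0],[0,0,0.004]]]'; python3 goal.py .4988 -.288 .165 103.6
```

```text
time: 17.05
eef_pos: [0.5027, -0.2099, 0.1663]
eef_rot: [-179.3, -0.3, 103.1]
force: [-0.0, 0.0, -1.7]
finger_gap: 0.0154
t 17.05 pos [ 0.5027 -0.2099  0.1663] rot [-179.33   -0.28  103.11] F [-0.05  0.04 -1.69] M [-0.046 -0.055 -0.005] gap 0.0154
need cm [-0.39 -7.81 -0.13] rad [-0.002 -0.013  0.009]
```

```bash
python3 -m creep '[[-1,[0,-1.1,0],[0,-0.003,0]],[-1,[0,-1.1,0],[0,-0.003,0.001]],[-1,[0,-1.1,0],[0,-0.003,0.002]],[-1,[0,-1.1,0],[0,-0.002,0.002]],[-1,[0,-1.0,0],[0,-0.001,0.002]],[-1,[0,-0.8,0],[0,0,0.001]],[-1,[0,-0.5,0],[0,0,0]],[-1,[0,-0.2,0],[0,0,0]],[-1,[0,0,0],[0,0,0]]]'; python3 goal.py .4988 -.288 .165 103.6;python3 -c "
from h import *
load('scene');crop('scene',150,90,120,140,5,'pics/s12.png',.5);load('top');crop('top',360,180,120,120,5,'pics/t12.png',.5)"
```

```text
time: 17.8
eef_pos: [0.502, -0.2885, 0.1657]
eef_rot: [179.9, -0.1, 103.5]
force: [-0.5, -0.2, -1.1]
finger_gap: 0.015
t 17.8 pos [ 0.502  -0.2885  0.1657] rot [ 1.7995e+02 -1.1000e-01  1.0352e+02] F [-0.52 -0.17 -1.14] M [-0.027 -0.015  0.012] gap 0.015
need cm [-0.32  0.05 -0.07] rad [-0.002  0.     0.001]
```

View pics/s12.png

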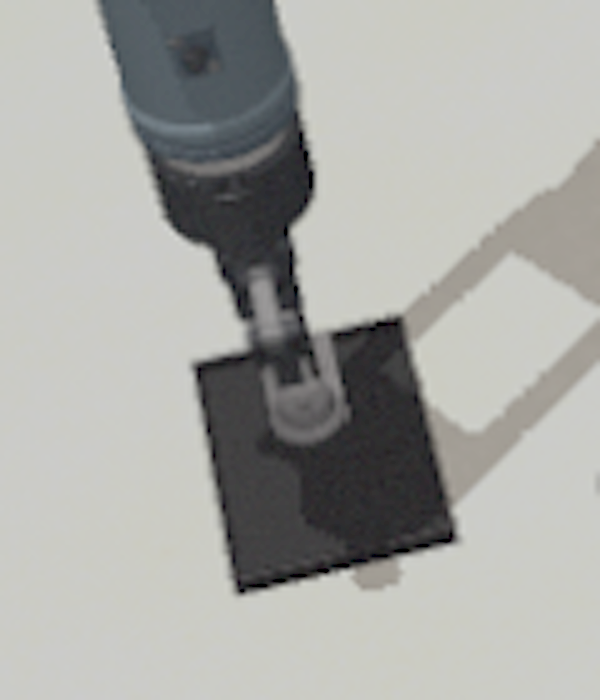

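View pics/t12.png

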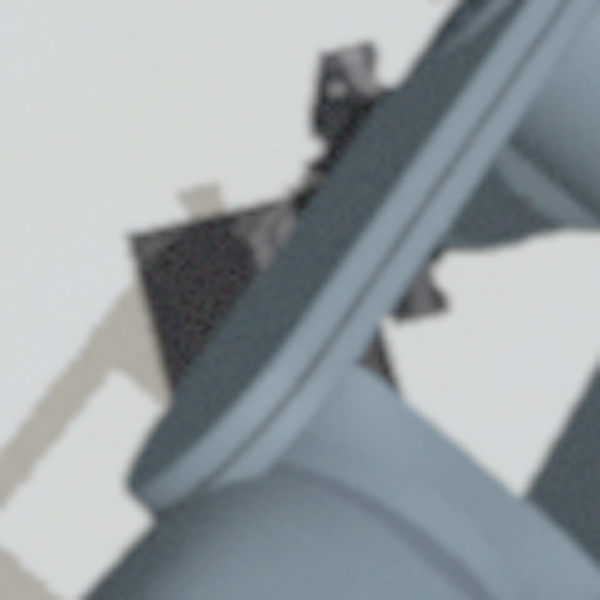

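```bash
python3 - <<'E'
from h import *
load('scene')
T=lambda c:(np.array(c)+.5)/5-.5+[150,90]
p=plane('scene',T((307,410)),.110);a=np.radians(13.6);d=p[:2]-[.4345,-.301]
print(p,d@[np.cos(a),np.sin(a)],d@[-np.sin(a),np.cos(a)])
d=sense()['eef_pos'][:2]-[.4345,-.301]
print(d@[np.cos(a),np.sin(a)],d@[-np.sin(a),np.cos(a)])
# tray outline in scene at rim
E
```

```text
[ 0.48535062 -0.28913601  0.11      ] 0.052214538409303936 -0.0004257859681084268
0.06871757784205804 -0.002780026383616801
```

The cap is over tray x ≈ +52 mm, y ≈ 0. Descending.

```bash
python3 -m creep '[[-1,[0,0,-0.2],[0,0,0]],[-1,[0,0,-0.5],[0,0,0]],[-1,[0,0,-0.8],[0,0,0]],[-1,[0,0,-1],[0,0,0]],[-1,[0,0,-1],[0,0,0]],[-1,[0,0,-1],[0,0,0]],[-1,[0,0,-1],[0,0,0]],[-1,[0,0,-0.8],[0,0,0]],[-1,[0,0,-0.5],[0,0,0]],[-1,[0,0,-0.3],[0,0,0]]]'; python3 goal.py .502 -.288 .075 103.6
```

```text
time: 18.78
eef_pos: [0.5013, -0.2842, 0.0862]
eef_rot: [-180.0, -0.3, 103.7]
force: [0.8, 0.5, -1.5]
finger_gap: 0.0152
t 18.78 pos [ 0.5013 -0.2842  0.0862] rot [-179.97   -0.28  103.73] F [ 0.8   0.53 -1.51] M [ 0.045 -0.016 -0.026] gap 0.0152
need cm [ 0.07 -0.38 -1.12] rad [-0.005 -0.002 -0.002]
```

```bash
python3 -m creep '[[-1,[0,0,-0.3],[-0.002,-0.001,0]],[-1,[0,0,-0.3],[-0.003,-0.001,-0.002]],[-1,[0,0,-0.2],[0,0,0]],[-1,[0,0,-0.2],[0,0,0]],[-1,[0,0,-0.1],[0,0,0]],[-1,[0,0,0],[0,0,0]]]'; python3 goal.py .502 -.288 .075 103.6;python3 -c "
from h import *
load('scene');crop('scene',170,130,100,90,7,'pics/s13.png',.5)"
```

```text
time: 19.28
eef_pos: [0.5016, -0.2846, 0.0739]
eef_rot: [180.0, 0.1, 103.6]
force: [-0.2, -0.3, -1.2]
finger_gap: 0.0152
t 19.28 pos [ 0.5016 -0.2846  0.0739] rot [1.7996e+02 8.0000e-02 1.0359e+02] F [-0.16 -0.27 -1.16] M [-0.024 -0.035 -0.041] gap 0.0152
need cm [ 0.04 -0.34  0.11] rad [0.001 0.001 0.   ]
```

View pics/s13.png

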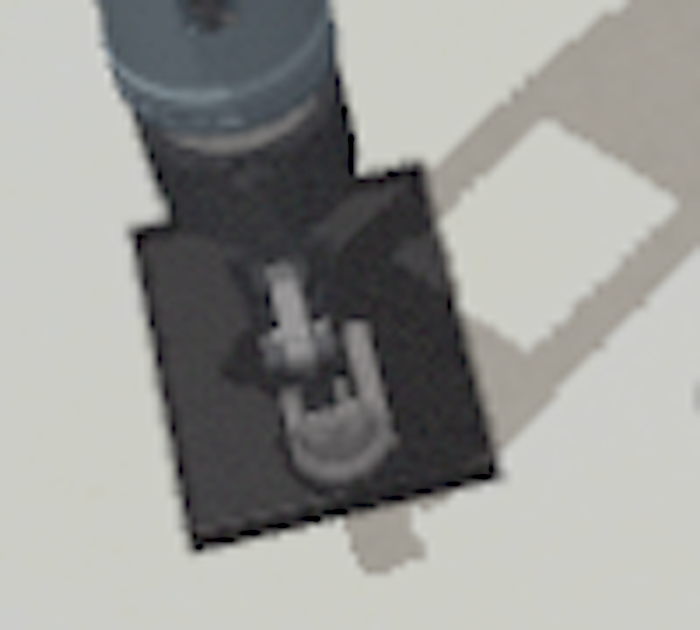

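The cap is well inside the tray (crop (340,440)), with a gap to the far wall. I'll lower in small steps to set it down.

```bash
python3 -m creep '[[-1,[0,0,-0.15],[0,0,0]],[-1,[0,0,-0.1],[0,0,0]],[-1,[0,0,-0.1],[0,0,0]]]'>/dev/null; python3 lf.py; python3 -m creep '[[-1,[0,0,-0.1],[0,0,0]]]'>/dev/null; python3 lf.py; python3 -m creep '[[-1,[0,0,-0.08],[0,0,0]]]'>/dev/null; python3 lf.py; python3 -m creep '[[-1,[0,0,-0.06],[0,0,0]]]'>/dev/null; python3 lf.py
```

```text
t 19.58 F [0.7, -1.2, -1.2] pos [0.5022, -0.2852, 0.0713] [179.9, 0.2, 103.6]
t 19.67 F [-0.2, 0.8, -2.2] pos [0.5023, -0.2852, 0.0704] [179.9, 0.2, 103.6]
t 19.75 F [-0.4, -0.3, -1.3] pos [0.5023, -0.2852, 0.0695] [179.9, 0.2, 103.6]
t 19.83 F [0.9, 0.5, -1.6] pos [0.5023, -0.2852, 0.0688] [179.9, 0.2, 103.6]
```

```bash
cat > lg.py <<'E'
import sys
from plant import *
s=sense();f=s['force'];print('t',round(s['time'],2),'F',[round(float(v),1) for v in f],'pos',[round(float(v),4) for v in s['eef_pos']],[round(float(v),1) for v in s['eef_rot']]);sys.exit(0 if f[2]<0.6 else 1)
E
R="python3 lg.py"
python3 -m creep '[[-1,[0,0,-0.07],[0,0,0]]]'>/dev/null; $R && python3 -m creep '[[-1,[0,0,-0.06],[0,0,0]]]'>/dev/null && $R && python3 -m creep '[[-1,[0,0,-0.05],[0,0,0]]]'>/dev/null && $R && python3 -m creep '[[-1,[0,0,-0.05],[0,0,0]]]'>/dev/null && $R && python3 -m creep '[[-1,[0,0,-0.05],[0,0,0]]]'>/dev/null && $R && python3 -m creep '[[-1,[0,0,-0.05],[0,0,0]]]'>/dev/null && $R
```

```text
t 19.92 F [0.2, 0.8, -1.1] pos [0.5023, -0.2852, 0.068] [179.9, 0.2, 103.6]
t 20.0 F [0.3, 0.5, -1.5] pos [0.5023, -0.2853, 0.0674] [179.9, 0.2, 103.6]
t 20.08 F [0.2, 0.3, -0.8] pos [0.5023, -0.2853, 0.0668] [179.9, 0.2, 103.6]
t 20.17 F [-0.2, 0.6, -1.4] pos [0.5023, -0.2853, 0.0662] [179.9, 0.2, 103.6]
t 20.25 F [-0.3, 0.4, 0.2] pos [0.5023, -0.2853, 0.0657] [179.9, 0.2, 103.6]
t 20.33 F [-0.7, 0.9, 5.3] pos [0.5024, -0.2854, 0.0655] [179.9, 0.2, 103.6]
```

Floor contact is at z ≈ 0.0657, as predicted. I'll raise 1.3 mm and draw the fork straight back.

```bash
python3 -m creep '[[-1,[0,0,0.13],[0,0.001,0]],[-1,[0,0,0],[0,0,0]]]'>/dev/null; python3 goal.py .502 -.288 .067 103.6; python3 -m creep '[[-1,[-0.1,-0.024,0],[0,0,0]],[-1,[-0.1,-0.024,0],[0,0,0]],[-1,[-0.1,-0.024,0],[0,0,0]],[-1,[-0.15,-0.036,0],[0,0,0]]]'>/dev/null; python3 lg.py;python3 -c "
from h import *
load('scene');crop('scene',170,130,100,90,7,'pics/s14.png',.5)"
```

```text
t 20.5 pos [ 0.5024 -0.2855  0.0671] rot [179.92   0.22 103.6 ] F [ 0.39 -0.07 -0.42] M [ 0.031  0.027 -0.003] gap 0.0155
need cm [-0.04 -0.25 -0.01] rad [0.003 0.002 0.   ]
t 20.83 F [-0.7, -1.3, -0.7] pos [0.4978, -0.2865, 0.0669] [179.9, 0.2, 103.6]
```

View pics/s14.png

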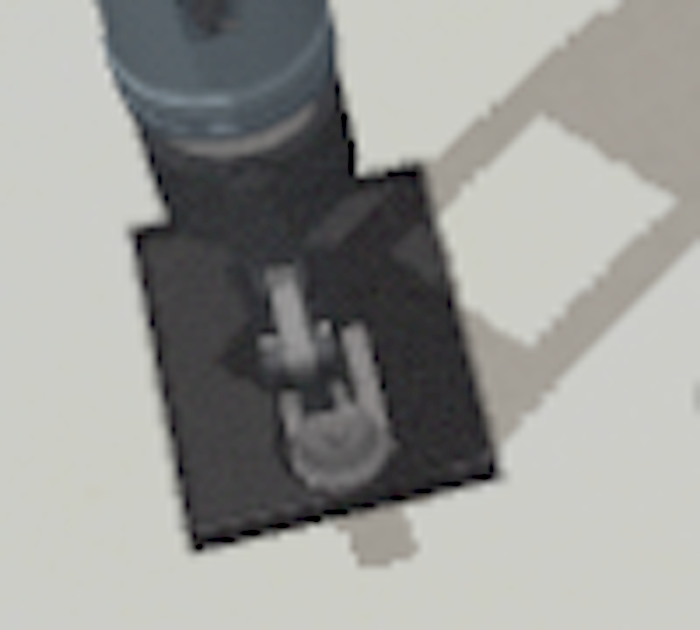

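The cap stays put (crop (340,445)) as the fork slides back, so I'll continue.

```bash
python3 -m creep '[[-1,[-0.2,-0.048,0],[0,0,0]],[-1,[-0.2,-0.048,0],[0,0,0]],[-1,[-0.2,-0.048,0],[0,0,0]],[-1,[-0.2,-0.048,0],[0,0,0]]]'>/dev/null; python3 lg.py;python3 -m creep '[[-1,[-0.3,-0.072,0],[0,0,0]],[-1,[-0.3,-0.072,0],[0,0,0]],[-1,[-0.3,-0.072,0],[0,0,0]],[-1,[-0.3,-0.072,0],[0,0,0]],[-1,[-0.3,-0.072,0],[0,0,0]],[-1,[-0.3,-0.072,0],[0,0,0]],[-1,[-0.2,-0.05,0],[0,0,0]],[-1,[-0.1,-0.025,0],[0,0,0]],[-1,[0,0,0],[0,0,0]]]'>/dev/null; python3 goal.py .467 -.294 .0657 103.6;python3 -c "
from h import *
load('scene');crop('scene',170,130,100,90,7,'pics/s15.png',.5)"
```

```text
t 21.22 F [0.4, -0.1, -0.8] pos [0.4887, -0.2886, 0.0667] [179.9, 0.2, 103.6]
t 21.97 pos [ 0.4645 -0.2944  0.0668] rot [179.96   0.2  103.57] F [-0.13 -0.16 -0.76] M [-0.01  -0.085 -0.016] gap 0.0155
need cm [ 0.25  0.04 -0.11] rad [0.003 0.002 0.001]
```

View pics/s15.png

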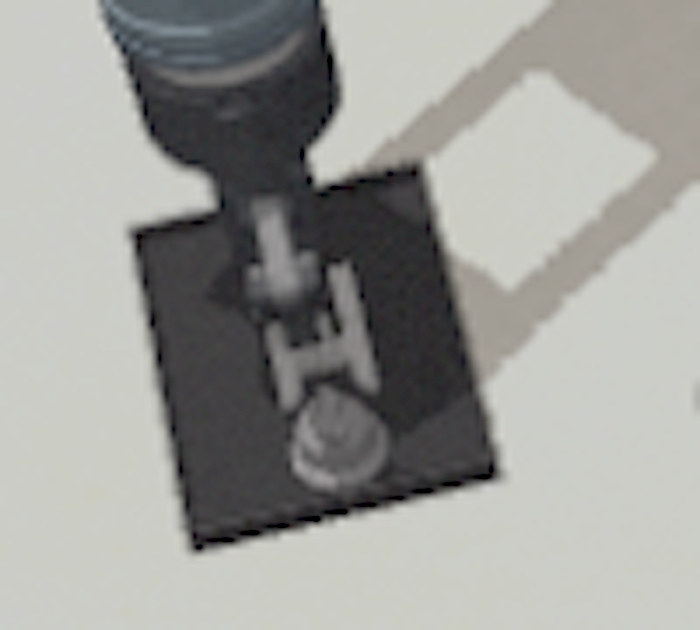

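The fork is clear and the cap stands upright at crop (340,440). Backing off another 6 mm, lowering to the floor and releasing.

```bash
python3 -m creep '[[-1,[-0.2,-0.05,0],[0.001,0.001,0]],[-1,[-0.2,-0.05,0],[0.001,0.001,0]],[-1,[-0.15,-0.04,0],[0,0,0]],[-1,[0,0,-0.05],[0,0,0]],[-1,[0,0,-0.05],[0,0,0]]]'>/dev/null; python3 lg.py && python3 -m creep '[[-1,[0,0,-0.04],[0,0,0]]]'>/dev/null && python3 lg.py && python3 -m creep '[[-1,[0,0,-0.04],[0,0,0]]]'>/dev/null && python3 lg.py && python3 -m creep '[[-1,[0,0,-0.04],[0,0,0]]]'>/dev/null && python3 lg.py
```

```text
t 22.43 F [0.6, 0.5, -0.2] pos [0.459, -0.296, 0.0659] [-180.0, 0.1, 103.6]
t 22.52 F [-0.6, 0.2, 4.2] pos [0.459, -0.2961, 0.0655] [-180.0, 0.1, 103.6]
```

```bash
python3 -m creep '[[-0.5,[0,0,0],[0,0,0]],[-0.2,[0,0,0],[0,0,0]],[0.2,[0,0,0],[0,0,0]],[0.3,[0,0,0],[0,0,0]]]'; python3 -m creep '[[0.3,[0,0,0.2],[0,0,0]],[0.3,[0,0,0.5],[0,0,0]],[0.3,[0,0,0.6],[0,0,0]],[0.3,[0,0,0.6],[0,0,0]],[0.3,[0,0,0.6],[0,0,0]],[0.3,[0,0,0.6],[0,0,0]]]';python3 -c "
from h import *
load('scene');crop('scene',170,100,100,120,6,'pics/s16.png',.5)"
```

```text
time: 22.85
eef_pos: [0.4595, -0.2963, 0.0659]
eef_rot: [180.0, 0.1, 103.6]
force: [-0.8, 0.4, 0.3]
finger_gap: 0.055
time: 23.35
eef_pos: [0.4592, -0.2959, 0.0992]
eef_rot: [-180.0, 0.1, 103.6]
force: [0.1, -0.9, -0.1]
finger_gap: 0.0553
```

View pics/s16.png

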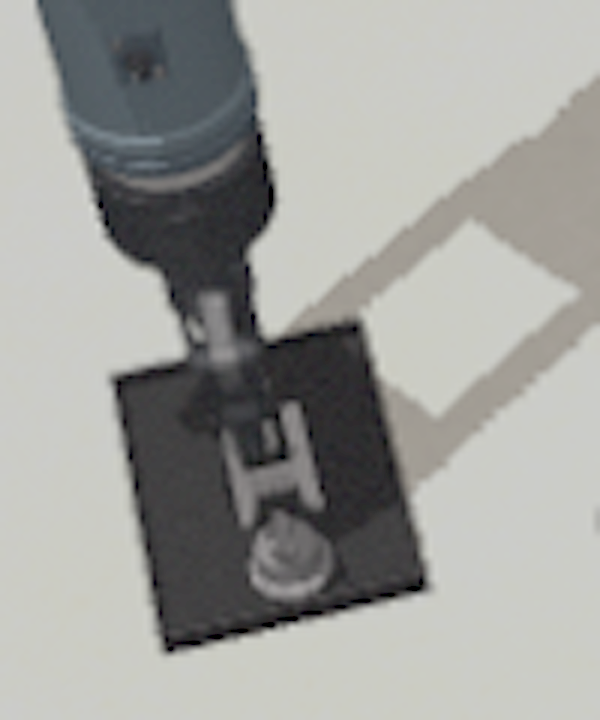

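Both are standing. I'll rise clear and do a final check in both views.

```bash
python3 -m creep '[[0.3,[0,0,1],[0,0,0]],[0.3,[0,0,2],[0,0,0]],[0.3,[0,0,2.5],[0,0,0]],[0.3,[0,0,3],[0,0,0]],[0.3,[0,0,3],[0,0,0]],[0.3,[-1,0,3],[0,0,0]],[0.3,[-2,2,2],[0,0,0]],[0.3,[-2,3,0],[0,0,0]],[0.3,[-2,3,0],[0,0,0]],[0.3,[-1,3,0],[0,0,0]]]';python3 -m creep '[[0.3,[0,3,0],[0,0,0]],[0.3,[0,3,0],[0,0,0]],[0.3,[0,3,0],[0,0,0]],[0.3,[0,3,0],[0,0,0]],[0.3,[0,2,0],[0,0,0]],[0.3,[0,0,0],[0,0,0]]]';python3 -c "
from h import *
load('scene');crop('scene',170,130,220,130,3.6,'pics/s17.png',.5);crop('scene',170,140,90,80,7,'pics/s18.png',.5);load('top');crop('top',225,120,240,180,3.2,'pics/t17.png',.6)"
```

```text
time: 24.23
eef_pos: [0.3775, -0.1875, 0.2799]
eef_rot: [179.8, 0.6, 103.3]
force: [-0.1, 1.0, 0.1]
finger_gap: 0.0561
time: 24.73
eef_pos: [0.3717, -0.037, 0.2861]
eef_rot: [179.4, 0.8, 103.2]
force: [-0.7, 0.2, 1.0]
finger_gap: 0.0554
```

View pics/s17.png

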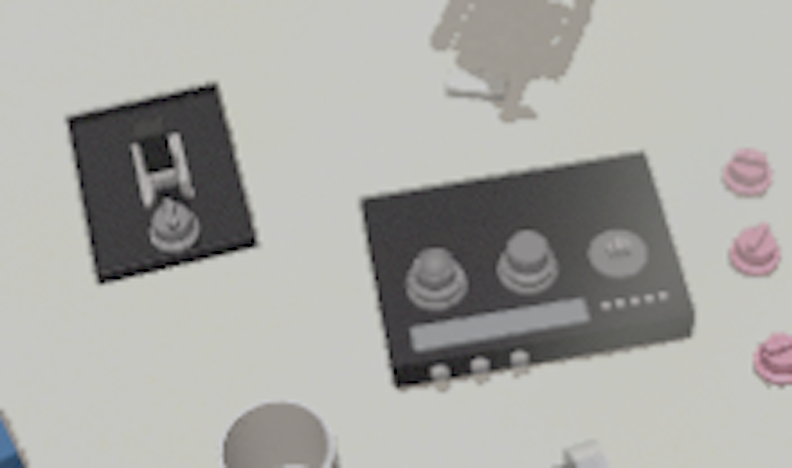

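View pics/s18.png

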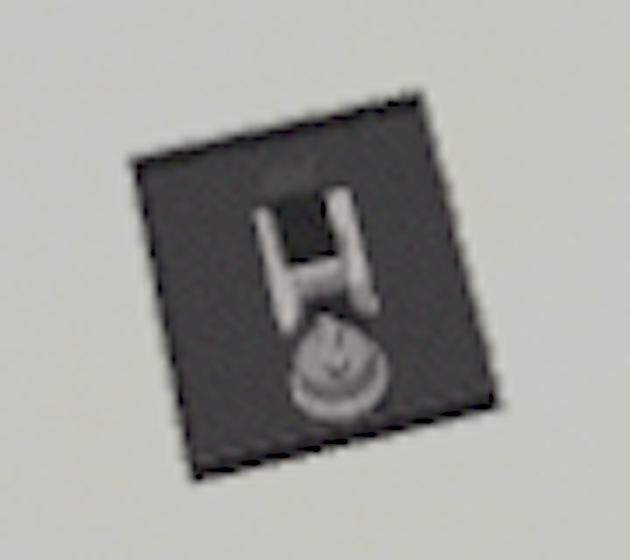

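View pics/t17.png

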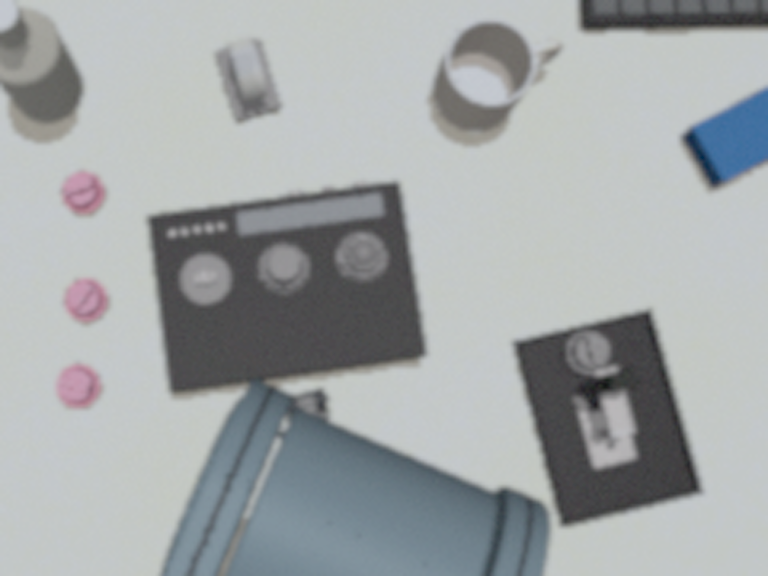

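```bash
python3 - <<'E'
from h import *
load('top');load('scene')
a=np.radians(13.6)
f=lambda p,c:(((p[:2]-c)@[np.cos(a),np.sin(a)]).round(4),((p[:2]-c)@[-np.sin(a),np.cos(a)]).round(4))
T=lambda c:(np.array(c)+.5)/3.2-.5+[225,120]
c=edges('top',(375,205,85,90),90,.014).mean(0)
print('cap top view',f(plane('top',T((588,355)),.013),c))
S=lambda c:(np.array(c)+.5)/7-.5+[170,140]
cs=np.array([.4363,-.3012]);print('cap scene',f(plane('scene',S((340,375)),.015),cs))
for q in((287,330),(372,312)):print('tip',f(plane('scene',S(q),.006),cs))
E
```

```text
top ctr [ 0.429  -0.3008] sides [0.1671 0.1298 0.167  0.1297] ang [13.61, 13.7, 13.6, 13.7]
cap top view (np.float64(0.0569), np.float64(0.0012))
cap scene (np.float64(0.0535), np.float64(0.0035))
tip (np.float64(0.0172), np.float64(-0.0139))
tip (np.float64(0.0183), np.float64(0.0217))
```

The cap is at tray x ≈ +55 mm, y ≈ +2 mm. The prong tips are at x ≈ +18 mm, well clear of the flange, and both pieces stand upright. Handing in.

```bash
python3 -c "
from plant import *
print(sign_off())"
```

```text
the job is handed in; nothing more can be done
None
```

I pulled the bar-topped cap off its shaft with the puller and set it down upright in the tray. The puller stands in the tray too, clear of the cap. I handed the job in at about 25 s of the 72 s allowed; no verdict was reported.

**On the way:**
- **Pressing home:** the fork stopped against the neck at the predicted depth. I held about 2.4 N there before lifting.
- **Pulling off:** the cap drew off at about 6–7.5 N and popped free after about 11 mm.
- **Touching surfaces:** each downward touch was small. The unit deck took about 11 N and the tray floor about 7 N.

**Last checks:**
- **Cap:** it stands upright at about x +55 mm, y +2 mm in the tray.
- **Puller:** its prong tips are at about x +18 mm, roughly 17 mm short of the flange.
- **Other things:** the other two caps, the pink look-alikes and the bystanders in the final pictures look unmoved. I checked these by eye only, and the stapler and eraser were not in those pictures.

**What disagreed or went wrong:**
- **Camera mismatch:** the two views differed by 4–7 mm along x, so I set the insertion depth by feel rather than from the pictures.
- **First grip:** it was too high because the arm drifted. I reopened, corrected and gripped again, and the puller stayed upright.

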